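# Ease the spring clip off a suction filter pot and take off its cover

### The job

The suction filter pot has to be opened for cleaning. Slide the forked wedge under the spring clip from its closed end, between the cover's rails, so that the clip is spread and eases up off the stem; put the clip and the wedge in the instrument tray (the clip may lie on the wedge), then lift the cover off and lay it flat in the tray too, right side up, leaving everything else where it stands.

Things in the scene. Friction and masses are not known exactly. Their poses are not given: they have to be found in the camera images.
- pot: White plastic suction filter pot, fixed on a dark mat: 92 mm across, foot flange 104 mm, rim 62 mm above its origin (centre of its underside), two hose spigots on its far half. A steel stem stands on its z axis. Its x axis points horizontally the way the wedge must travel to go under the clip (roughly away from the robot).
- stem_tip (a point): Blunt top of the pot's stem, on its axis, 96.5 mm above the pot's origin. The stem is 12 mm thick; its groove (8 mm thick, 73 to 77.5 mm above the pot's origin) widens as a cone back to 12 mm at 82 mm; above 83 mm it tapers to 5 mm at 95 mm.
- cover: Dark grey plastic cover, about 140 g, loose on the pot's rim, held down by the clip: disc 91 mm across, 6 mm thick; origin at the centre of its underside, axes along the pot's. A boss in the middle (20 mm across, top 11 mm above the origin) has a 15 mm hole for the stem. A stop lug at x = 22.5 to 28.5 mm, 18 mm wide, 19 mm high, backs the clip.
- cover_rails (a point): Point on the cover's axis at mid-height of its two upright rails, 12 mm above the cover's origin. The rails run along the cover's x, at y = +-29.5 mm, 5 mm thick, 58 mm long, from the disc to 18 mm above the origin: 64 mm over their outer faces (grasp across y to lift the cover), 54 mm clear between them.
- channel_entry (a point): Middle of the disc's upper face at the -x ends of the rails (x = -29 mm, 6 mm above the cover's origin): here the wedge enters, its underside sliding along this face in the cover's +x direction. The boss starts 10 mm before the stem axis; the fork's tines pass on either side of it.
- clip: Flat U-shaped steel spring clip, 42 x 40 x 4 mm, 48 g, snapped round the stem's groove, resting on the boss between the rails; origin on the stem axis in its underside, axes along the cover's. Closed end (bridge, 12 mm long) at -x; two sprung legs run to +x, 8 mm apart, lips narrow the mouth to 4 mm. Raised 9 mm (about 15 N of push on the wedge) the legs are spread; from 10 mm they sit on the stem's taper.
- clip_bridge (a point): Underside edge of the clip's closed end (x = -21 mm), which the tines meet first. The gap between it and the disc's upper face is 5 mm. With the tines fully under, the clip lies on their flat top, spread past the groove, and comes off the stem when the wedge is raised.
- wedge: Forked steel wedge, black handle, 110 g, 154 mm long, flat underside, lying in the tray. Origin in the underside at the crotch, on the centre line; x to the tips, z up. Two tines 70 mm long, 8 mm wide, 26 mm clear between, 42 mm over both: 2 mm thick at the tips, rising evenly to 15 mm at x = 28 mm, then flat on top back to x = -14 mm. Handle x = -84 to -12 mm, 16 mm wide, 18 mm high.
- wedge_grip (a point): Where the wedge's handle is best gripped, across its 16 mm width: x = -55 mm, 9 mm above the underside.
- wedge_tips (a point): Midway between the tips of the wedge's tines: x = 70 mm, 1 mm above the underside.
- tray: Stainless instrument tray, fixed, 290 mm long (its y axis, roughly away from the robot), 190 mm wide (its x axis, roughly to the robot's right), origin at the centre of its underside; floor 3 to 4 mm up, rim 14 mm high. Flat floor within x = +-79 mm, y = +-120 mm.
- mirror: Mouth mirror lying in the tray along its +x edge: handle 98 mm long and 8 mm thick, from 18 mm behind to 80 mm ahead of its origin along its y axis. Bystander.
- burs: Bur stand, 32 x 70 x 38 mm, on the mat in front of the pot (origin: centre of its underside). Bystander.
- dappen: Small amber dish, 35 mm across, 30 mm high, between tray and mat (origin: centre of its underside). Bystander.
- vial: Small bottle with a blue cap, 30 mm across, 66 mm high, between tray and pot (origin: centre of its underside). Bystander.

How it is judged (in metres and radians):
On the way, in this order (a step that is already met when the one before it is completed fails the run):
1. the wedge has raised the clip out of its groove, at least 8 mm up the stem, the clip still round the stem and resting on the wedge (z of clip in the frame of pot above 0.081 m and horizontal distance between clip and stem_tip below 0.01 m and contact force between wedge and clip above 0.1 N), for 0.1 s.
2. the clip lies in the tray (or on the wedge in the tray) (x of clip in the frame of tray between -0.09 and 0.09 m and y of clip in the frame of tray between -0.14 and 0.14 m and z of clip in the frame of tray below 0.045 m and linear speed of clip below 0.03 m/s), for 0.2 s.
At the end, for the whole second after the job is handed in: All at rest and released: clip within the tray outline, under 45 mm up (on its floor or on the wedge); wedge within the outline, crotch under 30 mm up; cover right side up, flat on the tray floor (tilt under 0.1 rad, underside under 12 mm up) (x of clip in the frame of tray between -0.09 and 0.09 m and y of clip in the frame of tray between -0.14 and 0.14 m and z of clip in the frame of tray below 0.045 m and x of wedge in the frame of tray between -0.09 and 0.09 m and y of wedge in the frame of tray between -0.14 and 0.14 m and z of wedge in the frame of tray below 0.03 m and x of wedge_grip in the frame of tray between -0.1 and 0.1 m and y of wedge_grip in the frame of tray between -0.15 and 0.15 m and x of cover in the frame of tray between -0.06 and 0.06 m and y of cover in the frame of tray between -0.11 and 0.11 m and z of cover in the frame of tray below 0.012 m and angle between cover's own z axis and vertical below 0.1 rad and linear speed of each of clip, wedge, cover below 0.02 m/s); the robot touches nothing.
It fails at once if a bystander (mouth mirror, bur stand, amber dish, small bottle) is moved by more than 3 cm (distance of any of mirror, burs, dappen, vial from where it was at the start of the episode above 0.03 m).
It also fails if it takes over 67 s, if anything falls off the work surface, if the arm or the gripper's body presses on something with over 40 N, if the wrist force passes 120 N, or if a joint passes its speed limit or range.

### The arm

A 7-joint arm with a two-finger parallel gripper is mounted at the origin on a cart in front of the work surface, level with it; the furniture and walls round the work are solid. World frame = base frame: x ahead of the robot, y to its left, z up, the work surface at z = 0. Lengths are in mm, angles in degrees, forces in N, time in s.
With the tool pointing down it reaches from about 400 to 875 mm from the base axis. Payload 6.5 kg.
Tool frame: the origin (TCP) lies midway between the tips of the shut fingers; the grasp point (between the pads) lies 19 mm behind it; z points along the fingers, y is the direction in which the jaws open and shut (so a half turn about z gives the same grasp; the last joint's range is limited). The gripper opens to 85 mm and grips with 20 to 120 N. Pads are 22 mm wide; open, the fingers measure 114 mm over their backs; the gripper's body (76 mm by 85 mm) begins 54 mm behind the grasp point. The pads swing forward as they close: fully open they stand 13 mm farther back than shut.
Start: joints at [66.624, 30.733, -0.252, 88.115, 0.149, 61.152, -4.079], TCP at [217.865, -612.393, 231.29] pointing down, gripper open.
Joint ranges: [-154.64, 154.64], [-21.42, 123.67], [-72.66, 72.17], [13.99, 137.28], [-74.86, 254.86], [10.95, 109.41], [-158.01, 158.01]. Speed limits (degrees/s): [136.94, 136.94, 180, 180, 180, 180, 180].

### API

Orientations are given as [roll, pitch, yaw] about the fixed x, y, z axes, in that order (R = Rz(yaw) Ry(pitch) Rx(roll)).
In Python, from rig import readout, viewer, env, finder gives the robot as it stands.
- The arm moves only by the tool jog_arm, never from a script. Its arguments are lists of equal length, an entry for each row: "fingers": the opening in per cent of the stroke, from 0 (shut) to 100 (fully open); "translation": the shift along the tool's x, y, z in m, a list of three; "twist": the turn about the tool's z in rad. A call has 1 to 8 rows; each row shifts and turns the commanded pose from where the row before left it, along the tool's axes as they then stand; what a row does not reach is not made up. A row lasts 1/8 s, in which the tool goes at most 62.5 mm and 10.7 degrees, less where a joint would pass 70% of its speed; a pose out of reach is approached as far as the arm can. A call with a gripper value outside its range is refused whole. The fingers move at their own pace and stop on an object; "squeeze" is the grip in N (left out, the last holds). Time passes only in rows, so rows that do not move let the fingers close. It gives the time, the measured TCP pose, the force and the opening at its end, in the units of the state.
- readout.sense(): the state, without advancing time (a new reading comes with each control period).
- viewer.get_image(name): name is "scene" or "top"; returns a dict with "img" (420x560x3 uint8, red, green, blue), "mtx" (3x3 intrinsics, pixels), "rvec" (rotation vector, rad) and "tvec" (3), from world to camera coordinates, as OpenCV has them. Camera axes: x right, y down, z forward; pixel columns grow to the right and rows downward; lengths in mm; the calibration is good to about 2 mm. A picture is of the moment at which its call begins. There is no depth.
- env.finish_job(): hands the job in, once; it reports no verdict.
Trained networks look in a picture, given as the dict that the camera call returned (one of the last four; its "shot" number tells which), for a name from the list of things; names that differ only in an ending like _2 or _b are one class to them, and where a whole thing is asked for, a point or a joint stands for the part that bears it (a point fixed in the world has none). Each returns a list of dicts, best first, with "score" (0 to 1); they miss things now and then, are a little off and sometimes report something else, mostly with a low value. They report only what shows in the picture. A call takes as long as a camera call.
- finder.boxes_of(query, picture): "bbox" ([left, top, right, bottom] in pixels, round what is visible of it).
- finder.tip_of(query, picture): "centre" ([column, row] in pixels: a listed point, or the origin of a listed thing).
The state is a dict: "clock": time; "q": joint angles; "dq": joint speeds; "joint_efforts": joint torques, N m; "tcp_pos": TCP position; "orientation": TCP orientation; "contact_force": force on the tool from outside, world axes, zero at the start; "ft_torque": the same for the moment, N m; "gripper_width": finger opening in mm.
Only numpy, scipy, OpenCV 4.12 (cv2) and the standard library are available. Lean on these libraries where they do the work, as an engineer would, in place of code of your own. Each camera call takes 0.05 s, during which the arm holds its last target.

## Working session

There is one attempt and no reset: what is moved stays moved. The work goes in short steps, Python scripts to look and compute and a tool call to move; the robot and the scene stay as the last step left them, time stands still between calls to the robot, and variables do not carry over. Pictures are saved under pics/ and viewed, and the job is handed in when it is done.

Besides the shell and the picture viewer there is one more tool, called by a JSON object that holds its "method" and its "body". jog_arm: Moves the arm, as the interface text tells. Its arguments: {"type":"object","properties":{"fingers":{"type":"array","items":{"type":"number"}},"translation":{"type":"array","items":{"type":"array","items":{"type":"number"}}},"twist":{"type":"array","items":{"type":"number"}},"squeeze":{"type":"number"}},"required":["fingers","translation","twist"]}

```bash
ls; mkdir -p pics; python3 - <<'E'
from rig import readout, viewer, env, finder
import cv2
print(readout.sense())
for n in ("scene","top"):
    p=viewer.get_image(n); print(n,p["mtx"].tolist(),p["rvec"],p["tvec"],p["shot"])
    cv2.imwrite(f"pics/{n}0.png",p["img"][:,:,::-1])
    for q in ["pot","stem_tip","cover","cover_rails","channel_entry","clip","clip_bridge","wedge","wedge_grip","wedge_tips","tray","mirror","burs","dappen","vial"]:
        print(q,[(round(d["score"],2),[round(float(v),1) for v in d["centre"]]) for d in finder.tip_of(q,p)[:2]])
print(readout.sense()["clock"])
E
```

```text
pics
{'clock': 0.0, 'q': array([66.62340887, 30.7761282 , -0.25631106, 88.17067436,  0.14746982,
       61.15109327, -4.08080591]), 'dq': array([-0.03993448, -0.04127053,  0.10266695,  0.04524968,  0.02013854,
       -0.00071285,  0.00224687]), 'joint_efforts': array([ 1.53312561e-03, -5.83413720e+01,  1.04925625e+00, -2.59106076e+01,
        1.23212999e-02,  9.38773941e-03, -1.18469202e-05]), 'tcp_pos': array([ 217.66917695, -611.80629684,  230.42838622]), 'orientation': array([-1.79902537e+02,  4.84460534e-03,  1.95873815e+01]), 'contact_force': array([0.29301149, 0.44808835, 0.09715952]), 'ft_torque': array([ 0.02068288, -0.01214998,  0.0259656 ]), 'gripper_width': 85.06311826117081}
scene [[415.48461476895125, 0.0, 275.95703834568974], [0.0, 415.48461476895125, 209.3273561473103], [0.0, 0.0, 1.0]] [ 0.62048567 -2.38296624  1.53217817] [484.63360393 147.52580922 757.01957974] 1
pot [(0.82, [277.4, 218.0])]
stem_tip [(0.65, [278.4, 178.1])]
cover [(0.61, [283.0, 197.2])]
cover_rails [(0.9, [281.8, 192.0])]
channel_entry [(0.65, [285.1, 192.6])]
clip [(0.68, [283.1, 186.3])]
clip_br
[... 511 characters left out ...]
1553856 512.60678378 843.70284296] 2
pot [(0.75, [341.0, 197.7]), (0.74, [271.0, 259.7])]
stem_tip [(0.88, [350.4, 181.1])]
cover []
cover_rails [(0.93, [348.5, 189.6])]
channel_entry [(0.78, [336.9, 205.3])]
clip [(0.66, [344.5, 187.5]), (0.6, [355.2, 282.6])]
clip_bridge [(0.7, [343.8, 198.1]), (0.35, [194.9, 160.2])]
wedge [(0.61, [196.5, 198.0])]
wedge_grip [(0.64, [198.3, 227.3])]
wedge_tips [(0.78, [192.5, 158.6]), (0.73, [201.3, 213.3])]
tray [(0.77, [201.7, 212.2]), (0.65, [347.0, 186.6])]
mirror [(0.76, [242.3, 229.3]), (0.3, [198.0, 197.9])]
burs [(0.71, [346.6, 188.5]), (0.65, [358.0, 281.7])]
dappen [(0.65, [274.3, 262.2]), (0.17, [196.7, 199.9])]
vial [(0.6, [277.8, 175.9])]
1.6
```

View images.

View pics/scene0.png

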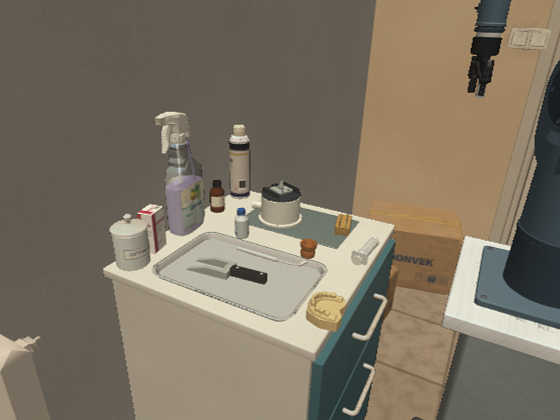

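```bash
python3 -c "
import cv2
a=cv2.imread('pics/top0.png'); cv2.imwrite('pics/top0z.png',cv2.resize(a[110:310,140:400],None,fx=3,fy=3,interpolation=cv2.INTER_CUBIC))
a=cv2.imread('pics/scene0.png'); cv2.imwrite('pics/scene0z.png',cv2.resize(a[150:300,180:380],None,fx=4,fy=4,interpolation=cv2.INTER_CUBIC))"
```

```text
(no output)
```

View pics/top0.png

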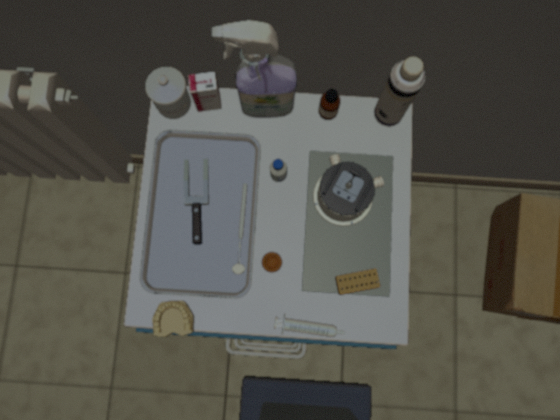

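View pics/top0z.png

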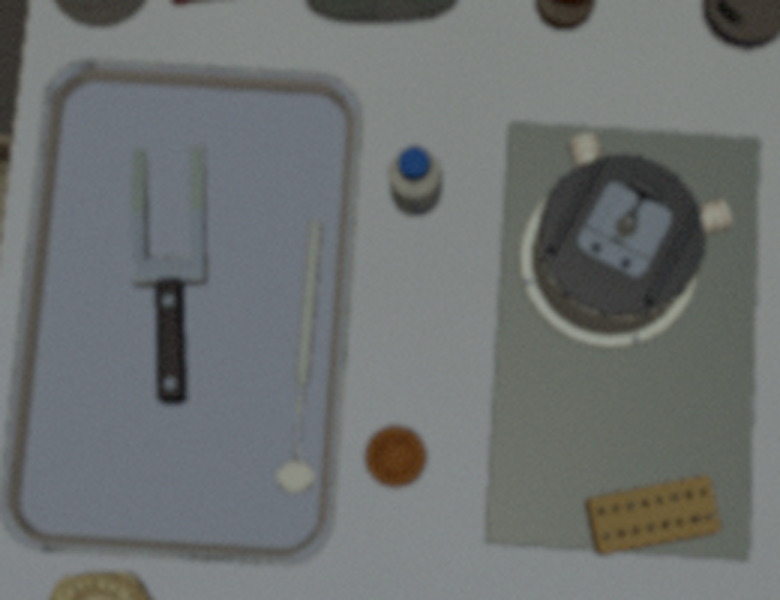

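View pics/scene0z.png

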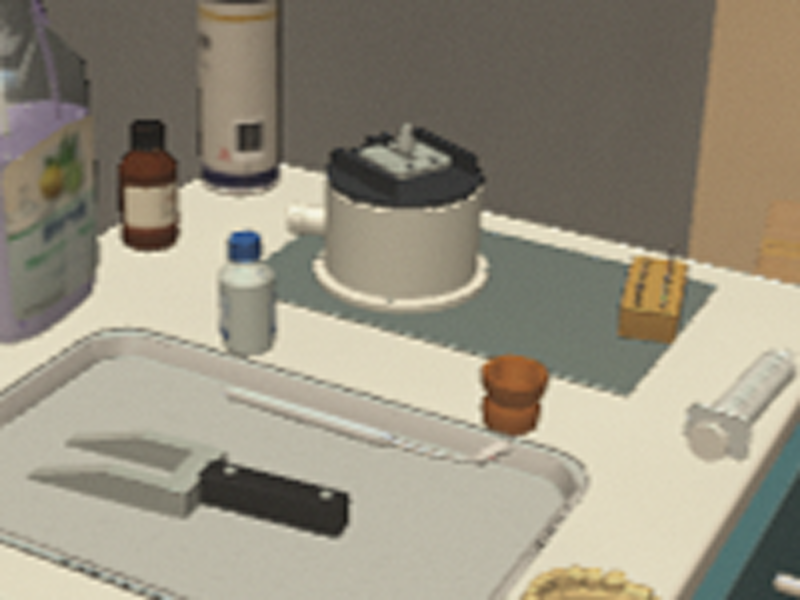

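```bash
cat > h.py <<'E'
import numpy as np, cv2
from scipy.optimize import least_squares
def P(pic): return cv2.Rodrigues(np.array(pic["rvec"]))[0]
def proj(pic,X):
    return cv2.projectPoints(np.atleast_2d(np.array(X,float)),np.array(pic["rvec"]),np.array(pic["tvec"]),np.array(pic["mtx"]),None)[0][:,0]
def ray(pic,uv):
    R=P(pic);t=np.array(pic["tvec"]);K=np.array(pic["mtx"])
    d=R.T@np.linalg.inv(K)@np.array([uv[0],uv[1],1.]); return -R.T@t,d/np.linalg.norm(d)
def atz(pic,uv,z):
    c,d=ray(pic,uv); return c+d*(z-c[2])/d[2]
def tri(a,ua,b,ub):
    c1,d1=ray(a,ua);c2,d2=ray(b,ub)
    A=np.stack([d1,-d2],1);s=np.linalg.lstsq(A,c2-c1,rcond=None)[0]
    p,q=c1+s[0]*d1,c2+s[1]*d2
    return (p+q)/2,np.linalg.norm(p-q)
SC=dict(mtx=[[415.48461476895125,0,275.95703834568974],[0,415.48461476895125,209.3273561473103],[0,0,1.]],rvec=[0.62048567,-2.38296624,1.53217817],tvec=[484.63360393,147.52580922,757.01957974])
TO=dict(mtx=[[541.425132232419,0,280.296644670852],[0,541.425132232419,208.86406011649578],[0,0,1.]],rvec=[2.18251357,-2.04288766,0.21469847],tvec=[64.81553856,512.60678378,843.70284296])
E
python3 - <<'E'
from h import *
np.set_printoptions(precision=1,suppress=True)
print(ray(SC,(0,0))[0],ray(TO,(0,0))[0])
D=dict(stem_tip=([278.4,178.1],[350.4,181.1]),rails=([281.8,192.0],[348.5,189.6]),entry=([285.1,192.6],[336.9,205.3]),clip=([283.1,186.3],[344.5,187.5]),bridge=([287,191.8],[343.8,198.1]),
wedge=([228,271.8],[196.5,198]),grip=([248.4,273],[198.3,227.3]),tips=([191.7,264.1],[192.5,158.6]),mirror=([269.4,263.3],[242.3,229.3]),burs=([343.5,224.5],[358,281.7]),dap=([307.5,257],[274.3,262.2]),vial=([244.2,234.2],[277.8,175.9]),tray=([238.8,275.7],[201.7,212.2]),pot=([277.4,218],[341,197.7]))
for k,(a,b) in D.items(): print(k,*tri(SC,a,TO,b))
print('wedge at z', atz(TO,D['wedge'][1],3.5),atz(TO,D['grip'][1],12.5),atz(TO,D['tips'][1],4.5),atz(SC,D['wedge'][0],3.5),atz(SC,D['grip'][0],12.5),atz(SC,D['tips'][0],4.5))
E
```

```text
[142.  785.  439.6] [326.3  91.6 929.5]
stem_tip [549.9  -8.5 104.2] 3.1267570993576843
rails [542.7 -10.6  71. ] 0.0866240969695856
entry [518.1  10.   81. ] 10.561123982987175
clip [538.7  -2.8  89.4] 5.102169853732972
bridge [526.   -2.9  78. ] 0.8277783484423372
wedge [523.9 245.1   4.7] 5.842079519662005
grip [476.6 238.4  12.3] 5.954874368654997
tips [595.9 259.5   5.8] 2.940962853694983
mirror [478.1 162.8  -7.5] 1.0846604051060122
burs [398.  -40.3  11.9] 2.391997321900438
dap [423.1 102.6  -7.1] 3.3077884410162346
vial [574.  106.5   6. ] 3.3983063605897392
tray [503. 236.  -3.] 0.8253753463593889
pot [546.4  -5.1   4.6] 5.024791513815506
wedge at z [526.8 246.7   3.5] [473.8 237.1  12.5] [597.6 260.5   4.5] [521.7 243.4   3.5] [479.6 239.   12.5] [595.5 257.9   4.5]
```

```bash
python3 -c "
import cv2
def z(n,r,c,o,f):
    a=cv2.imread(n)[r[0]:r[1],c[0]:c[1]]; a=cv2.resize(a,None,fx=f,fy=f,interpolation=cv2.INTER_CUBIC)
    for i in range(r[0]//10*10+10,r[1],10): cv2.putText(a,str(i),(0,(i-r[0])*f),0,.4,(0,0,255)); cv2.line(a,(0,(i-r[0])*f),(8,(i-r[0])*f),(0,0,255))
    for i in range(c[0]//10*10+10,c[1],10): cv2.putText(a,str(i),((i-c[0])*f,10),0,.4,(0,0,255)); cv2.line(a,((i-c[0])*f,0),((i-c[0])*f,8),(0,0,255))
    cv2.imwrite(o,a)
z('pics/top0.png',(155,225),(305,385),'pics/a1.png',8)
z('pics/top0.png',(150,250),(160,250),'pics/a2.png',6)
z('pics/scene0.png',(175,235),(250,310),'pics/a3.png',10)
z('pics/scene0.png',(250,290),(180,280),'pics/a4.png',8)
"
```

```text
(no output)
```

View pics/a1.png

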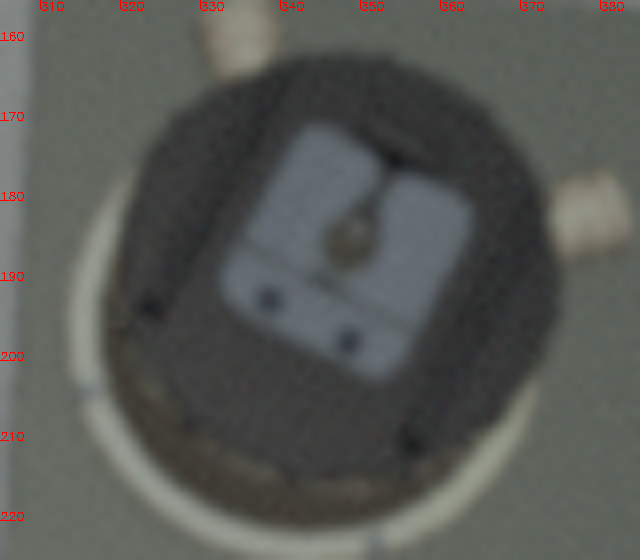

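View pics/a2.png

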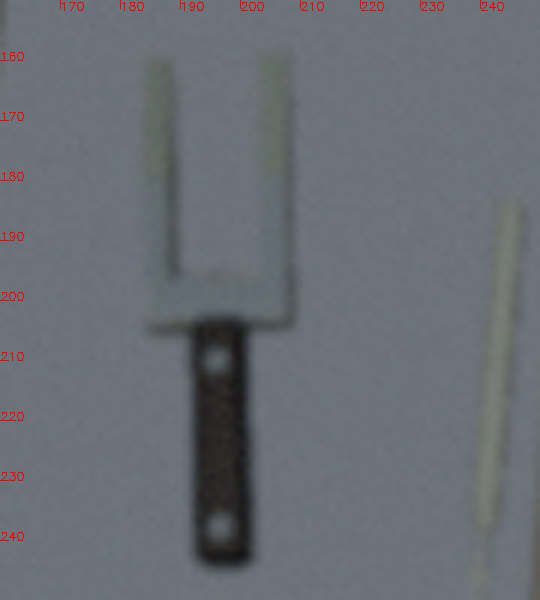

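View pics/a3.png

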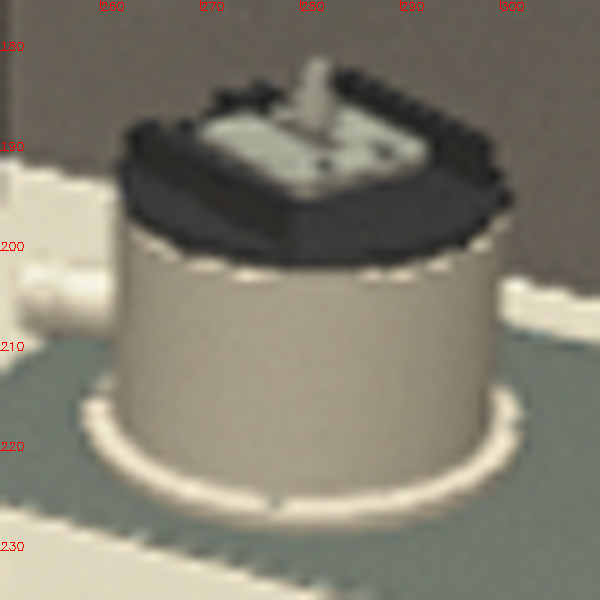

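View pics/a4.png

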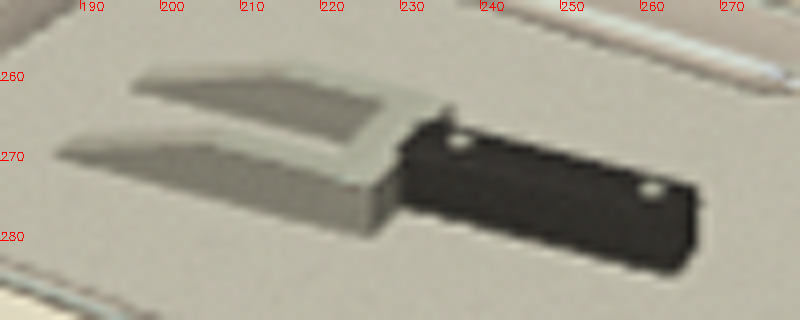

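```bash
cat > fitw.py <<'E'
from h import *
np.set_printoptions(precision=2,suppress=True)
def px(p,o,f): return (np.array(p)+.5)/f-.5+np.array(o)
T=[((157,60),(70,17,2)),((275,53),(70,-17,2)),((215,275),(0,0,15)),((155,180),(28,17,15)),((272,177),(28,-17,15)),((148,330),(-14,21,0)),((294,325),(-14,-21,0)),((225,567),(-84,0,0))]
S=[((55,155),(70,21,1)),((132,86),(70,-13,1)),((205,135),(28,21,15)),((368,185),(-14,21,15)),((368,236),(-14,21,0)),((448,105),(-14,-21,15)),((672,275),(-84,8,0)),((698,188),(-84,-8,18))]
def M(p,X):
    c,s=np.cos(p[2]),np.sin(p[2]);X=np.array(X,float)
    return np.stack([p[0]+c*X[:,0]-s*X[:,1],p[1]+s*X[:,0]+c*X[:,1],p[3]+X[:,2]],1)
uT=np.array([px(a,(160,150),6) for a,_ in T]);uS=np.array([px(a,(180,250),8) for a,_ in S])
XT=[b for _,b in T];XS=[b for _,b in S]
def res(p): return np.r_[(proj(TO,M(p,XT))-uT).ravel(),(proj(SC,M(p,XS))-uS).ravel(),(p[3]-3.5)/1]
r=least_squares(res,[525,245,.17,3.5],loss='soft_l1',f_scale=.5);print(r.x,np.degrees(r.x[2]));print(r.fun[:-1].reshape(-1,2))
for nm,f in (('T',lambda q:np.r_[(proj(TO,M(np.r_[q,3.5],XT))-uT).ravel()]),('S',lambda q:np.r_[(proj(SC,M(np.r_[q,3.5],XS))-uS).ravel()])):
    q=least_squares(f,r.x[:3],loss='soft_l1',f_scale=.5);print(nm,q.x,np.degrees(q.x[2]));print(q.fun.reshape(-1,2)[:,0],q.fun.reshape(-1,2)[:,1])
print('grip',M(r.x,[(-55,0,9)]),'rivets line', atz(TO,px((216,360),(160,150),6),21.5),atz(TO,px((220,527),(160,150),6),21.5),atz(SC,px((458,142),(180,250),8),21.5),atz(SC,px((652,188),(180,250),8),21.5))
E
python3 fitw.py
```

```text
[528.25 246.8    0.11   3.25] 6.310525624156472
[[ 0.48 -0.6 ]
 [-0.01 -0.22]
 [-0.17 -0.11]
 [-0.19  0.44]
 [-0.08  0.12]
 [ 0.34  0.98]
 [ 0.07  0.79]
 [ 0.09  0.69]
 [-0.63 -0.43]
 [-0.57 -0.54]
 [-0.31  0.79]
 [-0.41 -0.22]
 [-0.2   0.35]
 [ 0.18 -1.56]
 [-0.06  0.84]
 [ 0.35 -1.31]]
T [528.69 246.9    0.11] 6.31613868810277
[ 0.42 -0.07 -0.22 -0.24 -0.13  0.28  0.02  0.04] [-0.88 -0.51 -0.39  0.15 -0.17  0.7   0.51  0.42]
S [527.2  247.46   0.1 ] 5.776748633055332
[-0.32 -0.13 -0.09 -0.27 -0.06  0.51  0.05  0.55] [-0.41 -0.49  0.91  0.02  0.6  -1.3   1.31 -0.85]
grip [[473.58 240.75  12.25]] rivets line [502.62 243.24  21.5 ] [454.81 237.45  21.5 ] [500.46 245.44  21.5 ] [452.83 239.17  21.5 ]
```

```bash
cat > fitp.py <<'E'
from h import *
np.set_printoptions(precision=2,suppress=True)
def px(p,o,f): return (np.array(p)+.5)/f-.5+np.array(o)
a=cv2.imread('pics/a1.png'); a=cv2.resize(cv2.imread('pics/top0.png')[155:225,305:385],None,fx=8,fy=8,interpolation=cv2.INTER_CUBIC)
g=cv2.GaussianBlur(a,(9,9),0)[:,:,0].astype(int)
m=np.zeros(g.shape,np.uint8);m[100:400,200:490]=(g[100:400,200:490]>88)
n,l,st,_=cv2.connectedComponentsWithStats(m);k=1+np.argmax(st[1:,4]);m=(l==k).astype(np.uint8)
c=max(cv2.findContours(m,0,2)[0],key=cv2.contourArea);r=cv2.minAreaRect(c);print(r,np.percentile(g[110:390,210:480],[10,50,90]))
box=cv2.boxPoints(r);print(box)
cv2.polylines(a,[box.astype(int)],True,(0,0,255));cv2.drawContours(a,[c],-1,(0,255,0));cv2.imwrite('pics/a1f.png',a)
# order corners: by direction: +x is up-right-ish
np.save('box.npy',np.array([px(b,(305,155),8) for b in box]))
E
python3 fitp.py
```

```text
((345.4499816894531, 251.77601623535156), (200.4425811767578, 202.54901123046875), 27.512001037597656) [ 50.  78. 113.]
[[209.78 295.3 ]
 [303.34 115.66]
 [481.12 208.25]
 [387.56 387.89]]
```

View pics/a1f.png

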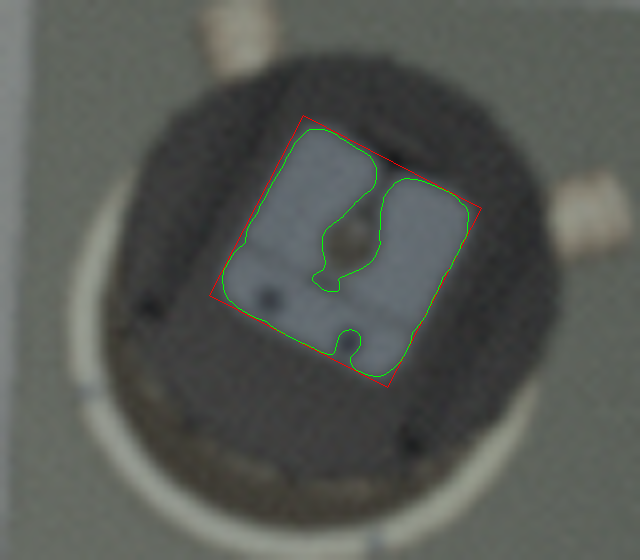

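```bash
cat > fitp2.py <<'E'
from h import *
np.set_printoptions(precision=2,suppress=True)
def px(p,o,f): return (np.array(p)+.5)/f-.5+np.array(o)
def M(p,X):
    c,s=np.cos(p[2]),np.sin(p[2]);X=np.array(X,float)
    return np.stack([p[0]+c*X[:,0]-s*X[:,1],p[1]+s*X[:,0]+c*X[:,1],p[3]+X[:,2]],1)
box=np.load('box.npy')
XT=[(-21,20,77),(21,20,77),(21,-20,77),(-21,-20,77),(-29,29.5,74),(-29,-29.5,74),(0,0,96.5)]
uT=np.vstack([box,px((150,308),(305,155),8),px((412,443),(305,155),8),px((363,212),(305,155),8)])
th=np.linspace(0,2*np.pi,721)
def circ(r,z): return np.stack([r*np.cos(th),r*np.sin(th),z+0*th],1)
def ext(pic,p,r,z):
    u=proj(pic,M(p,circ(r,z)));return np.r_[u.min(0),u.max(0)]
# scene: flange bbox L,R,bottom ; body L,R 
def rT(p): return (proj(TO,M(p,XT))-uT).ravel()
def rS(p):
    t=proj(SC,M(p,[(0,0,96.5)]))[0]-px((318,60),(250,175),10)
    e=ext(SC,p,52,2); 
    k=lambda v,o:(v+.5)/10-.5+o
    b=ext(SC,p,46,40)
    return np.r_[t,e[0]-k(82,250),e[2]-k(522,250),e[3]-k(525,175),b[0]-k(115,250),b[2]-k(498,250)]
for nm,f in (('T',rT),('S',rS),('B',lambda p:np.r_[rT(p),rS(p)])):
    for z in (0,1.5):
        q=least_squares(lambda q:f(np.r_[q[:2],q[2],z]),[546,-7,-.3]);print(nm,z,q.x,np.degrees(q.x[2]),q.cost);print(q.fun)
q=least_squares(lambda p:np.r_[rT(p),rS(p)],[546,-7,-.3,1]);print(q.x,np.degrees(q.x[2]))
E
python3 fitp2.py
```

```text
T 0 [547.83  -8.62  -0.42] -24.323226106601595 1.7668255125771597
[ 0.25 -0.42  0.22 -0.01 -0.05 -0.39  0.12 -0.61  0.1  -0.03 -0.14 -0.12
 -0.49  1.56]
T 1.5 [547.46  -8.45  -0.42] -24.323256886686696 1.721278794812927
[ 0.22 -0.41  0.21 -0.05 -0.02 -0.41  0.13 -0.59  0.06 -0.03 -0.12 -0.08
 -0.48  1.55]
S 0 [548.63 -16.53  -3.84] -219.99932637886783 0.2915310371095116
[-0.3  -0.11  0.43 -0.31  0.12 -0.2   0.39]
S 1.5 [547.27 -13.86  -4.55] -260.50776061227583 0.31413558541157377
[-0.29 -0.25  0.35 -0.24  0.14 -0.26  0.46]
B 0 [547.23  -9.15  -0.43] -24.690485508669923 6.6923053733074305
[ 0.52 -0.14  0.64  0.34  0.3   0.09  0.32 -0.19  0.36  0.2   0.02  0.32
 -0.17  1.95 -1.25  0.99 -0.64 -1.09  1.54 -1.26 -0.41]
B 1.5 [546.88  -8.88  -0.43] -24.639718543773085 5.0331638472351345
[ 0.44 -0.15  0.56  0.28  0.27  0.04  0.29 -0.2   0.26  0.2  -0.    0.32
 -0.22  1.91 -1.15  0.44 -0.56 -0.97  1.04 -1.18 -0.3 ]
[546.16  -8.3   -0.43   4.68] -24.52729653742854
```

```bash
cat > mv.py <<'E'
import numpy as np
def rows(start,yaw,target,n,dyaw=0):
    """n equal rows from start(mm) to target; dyaw total deg (world yaw), spread evenly; prints tool-frame rows"""
    s=np.array(start,float);d=(np.array(target,float)-s)/n;out=[]
    for i in range(n):
        a=np.radians(yaw+dyaw*i/n);x=np.array([np.cos(a),np.sin(a),0]);y=np.array([np.sin(a),-np.cos(a),0])
        out.append([round(d@x/1000,4),round(d@y/1000,4),round(-d[2]/1000,4)])
    print('translation',out,'twist',round(-np.radians(dyaw)/n,4),'len',np.linalg.norm(d))
E
python3 - <<'E'
from mv import *
rows([217.7,-611.8,230.4],19.59,[480,-200,230],8)
rows([480,-200,230],19.59,[478,240.9,200],8,-13.1)
E
```

```text
translation [[np.float64(0.0481), np.float64(-0.0375), np.float64(0.0001)], [np.float64(0.0481), np.float64(-0.0375), np.float64(0.0001)], [np.float64(0.0481), np.float64(-0.0375), np.float64(0.0001)], [np.float64(0.0481), np.float64(-0.0375), np.float64(0.0001)], [np.float64(0.0481), np.float64(-0.0375), np.float64(0.0001)], [np.float64(0.0481), np.float64(-0.0375), np.float64(0.0001)], [np.float64(0.0481), np.float64(-0.0375), np.float64(0.0001)], [np.float64(0.0481), np.float64(-0.0375), np.float64(0.0001)]] twist -0.0 len 61.03030625230386
translation [[np.float64(0.0182), np.float64(-0.052), np.float64(0.0038)], [np.float64(0.0167), np.float64(-0.0525), np.float64(0.0038)], [np.float64(0.0152), np.float64(-0.053), np.float64(0.0038)], [np.float64(0.0137), np.float64(-0.0534), np.float64(0.0038)], [np.float64(0.0122), np.float64(-0.0537), np.float64(0.0038)], [np.float64(0.0107), np.float64(-0.0541), np.float64(0.0038)], [np.float64(0.0091), np.float64(-0.0544), np.float64(0.0038)], [np.float64(0.0075), np.float64(-0.0546), np.float64(0.0038)]] twist 0.0286 len 55.240498334555234
```

{"method": "jog_arm", "body": {"fingers": [60,60,60,60,60,60,60,60], "translation": [[0.048,-0.0375,0],[0.048,-0.0375,0],[0.048,-0.0375,0],[0.048,-0.0375,0],[0.048,-0.0375,0],[0.048,-0.0375,0],[0.048,-0.0375,0],[0.048,-0.0375,0]], "twist": [0,0,0,0,0,0,0,0], "squeeze": 100}}

```text
clock: 2.6
tcp_pos: [480.1, -199.5, 231.7]
orientation: [180.0, -0.0, 19.6]
contact_force: [0.9, -0.5, 0.2]
gripper_width: 51.0
```

{"method": "jog_arm", "body": {"fingers": [60,60,60,60,60,60,60,60], "translation": [[0.018,-0.052,0.007],[0.0165,-0.0525,0.007],[0.015,-0.053,0.007],[0.0135,-0.0535,0.007],[0.012,-0.0535,0.007],[0.0105,-0.054,0.007],[0.009,-0.0545,0.007],[0.0075,-0.0545,0.007]], "twist": [0.0286,0.0286,0.0286,0.0286,0.0286,0.0286,0.0286,0.0286]}}

```text
clock: 3.6
tcp_pos: [475.9, 241.1, 175.3]
orientation: [-180.0, -0.0, 6.4]
contact_force: [0.2, 0.8, 0.2]
gripper_width: 51.3
```

{"method": "jog_arm", "body": {"fingers": [60,60,60,60,60], "translation": [[0.0027,0,0.05],[0,0,0.055],[0,0,0.045],[0,0,0.013],[0,0,0.003]], "twist": [0,0,0,0,0]}}

```text
clock: 4.22
tcp_pos: [478.8, 239.9, 9.5]
orientation: [-180.0, -0.0, 6.5]
contact_force: [0.6, 0.9, 0.4]
gripper_width: 51.0
```

```bash
python3 - <<'E'
from rig import viewer,readout
import cv2
s=readout.sense();print(s['tcp_pos'],s['contact_force'])
p=viewer.get_image('scene');cv2.imwrite('pics/s1.png',cv2.resize(p["img"][180:300,180:320,::-1],None,fx=5,fy=5,interpolation=cv2.INTER_CUBIC))
E
```

```text
[478.78631974 239.86165057   9.53777997] [0.58131368 0.87671702 0.39806413]
```

View pics/s1.png

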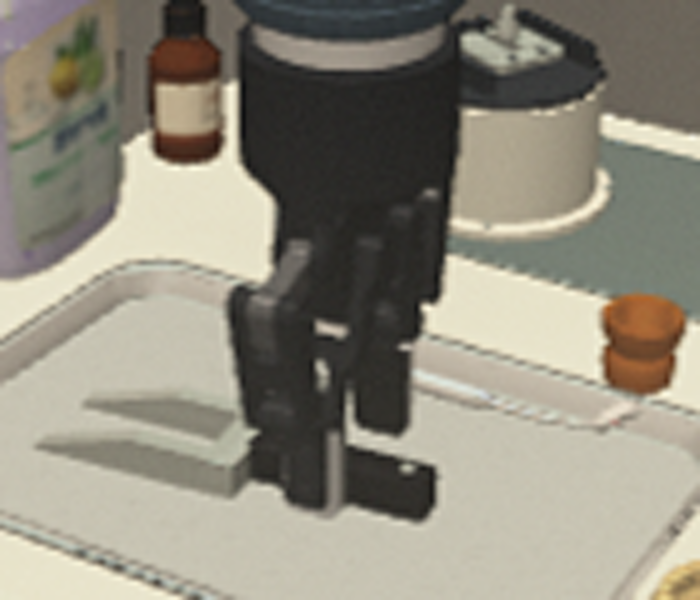

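{"method": "jog_arm", "body": {"fingers": [55,0,0,0,0], "translation": [[0,0,0.0035],[0,0,0],[0,0,0],[0,0,0],[0,0,0]], "twist": [0,0,0,0,0], "squeeze": 110}}

```text
clock: 4.9
tcp_pos: [479.0, 239.9, 6.9]
orientation: [-180.0, -0.1, 6.5]
contact_force: [-1.3, -2.0, 9.7]
gripper_width: 12.6
```

{"method": "jog_arm", "body": {"fingers": [0], "translation": [[0,0,0]], "twist": [0]}}

```text
clock: 5.03
tcp_pos: [479.0, 239.9, 6.9]
orientation: [-180.0, -0.1, 6.5]
contact_force: [-1.9, -2.0, 9.2]
gripper_width: 12.7
```

```bash
python3 - <<'E'
from rig import viewer,readout
import cv2
s=readout.sense();print(s['tcp_pos'],s['contact_force'],s['gripper_width'])
p=viewer.get_image('scene');cv2.imwrite('pics/s2.png',cv2.resize(p["img"][230:300,180:280,::-1],None,fx=8,fy=8,interpolation=cv2.INTER_CUBIC))
E
```

```text
[479.0094941  239.88818564   6.93311048] [-1.89621654 -1.99861862  9.23035048] 12.671429961599632
```

View pics/s2.png

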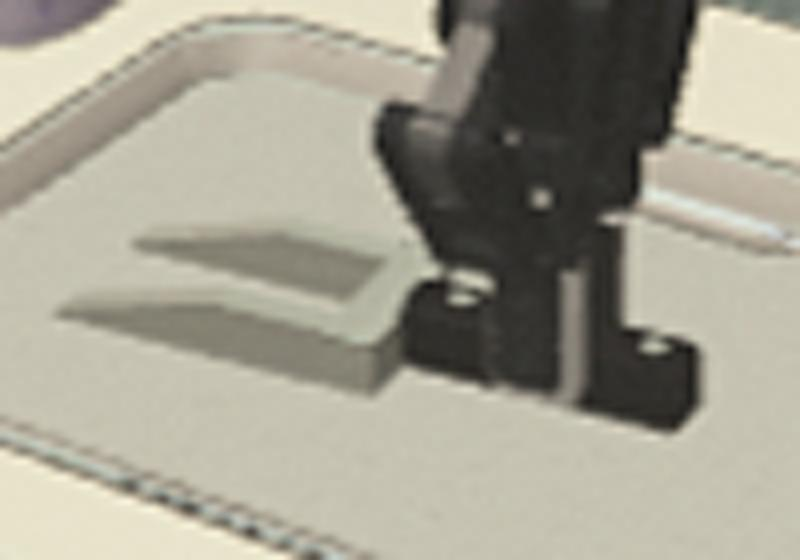

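```bash
python3 - <<'E'
from mv import *
c=np.cos(np.radians(-24.4));s=np.sin(np.radians(-24.4))
T=np.array([547.3-158*c,-9-158*s,120]);print(T)
rows([479,240,120],6.5,T,7,-30.9)
E
```

```text
[403.41198159  56.27049991 120.        ]
translation [[np.float64(-0.0137), np.float64(0.0249), np.float64(-0.0)], [np.float64(-0.0117), np.float64(0.0258), np.float64(-0.0)], [np.float64(-0.0097), np.float64(0.0267), np.float64(-0.0)], [np.float64(-0.0076), np.float64(0.0273), np.float64(-0.0)], [np.float64(-0.0055), np.float64(0.0278), np.float64(-0.0)], [np.float64(-0.0034), np.float64(0.0282), np.float64(-0.0)], [np.float64(-0.0012), np.float64(0.0284), np.float64(-0.0)]] twist 0.077 len 28.38153960574754
```

{"method": "jog_arm", "body": {"fingers": [0,0,0,0], "translation": [[0,0,-0.01],[0,0,-0.03],[0,0,-0.04],[0,0,-0.033]], "twist": [0,0,0,0]}}

```text
clock: 5.58
tcp_pos: [478.6, 239.7, 120.7]
orientation: [-180.0, -0.0, 6.5]
contact_force: [0.3, -1.4, -0.5]
gripper_width: 12.8
```

{"method": "jog_arm", "body": {"fingers": [0,0,0,0,0,0,0,0], "translation": [[-0.0137,0.025,0],[-0.0117,0.0258,0],[-0.0097,0.0267,0],[-0.0076,0.0273,0],[-0.0055,0.0278,0],[-0.0034,0.0282,0],[-0.0012,0.0284,0],[0,0,0.02]], "twist": [0.077,0.077,0.077,0.077,0.077,0.077,0.077,0]}}

```text
clock: 6.58
tcp_pos: [402.9, 53.5, 99.6]
orientation: [-180.0, -0.1, -24.7]
contact_force: [0.4, 0.5, -0.9]
gripper_width: 13.1
```

```bash
cat > look.py <<'E'
import sys
from rig import viewer,readout
import cv2,pickle
tag=sys.argv[1]
s=readout.sense();print(s['clock'],s['tcp_pos'],s['orientation'],s['contact_force'],s['gripper_width'])
def z(a,r,c,o,f):
    a=a[r[0]:r[1],c[0]:c[1]];a=cv2.resize(a,None,fx=f,fy=f,interpolation=cv2.INTER_CUBIC)
    for i in range(r[0]//10*10+10,r[1],10): cv2.putText(a,str(i),(0,(i-r[0])*f),0,.4,(0,0,255)); cv2.line(a,(0,(i-r[0])*f),(8,(i-r[0])*f),(0,0,255))
    for i in range(c[0]//10*10+10,c[1],10): cv2.putText(a,str(i),((i-c[0])*f,10),0,.4,(0,0,255)); cv2.line(a,((i-c[0])*f,0),((i-c[0])*f,8),(0,0,255))
    cv2.imwrite(o,a)
for n in sys.argv[2:]:
    p=viewer.get_image(n);cv2.imwrite(f'pics/{tag}_{n}_full.png',p['img'][:,:,::-1])
    if n=='top': z(p['img'][:,:,::-1],(155,255),(275,385),f'pics/{tag}_top.png',6)
    else: z(p['img'][:,:,::-1],(160,240),(240,340),f'pics/{tag}_scene.png',7)
E
python3 look.py b top scene
```

```text
6.575 [402.86537685  53.46207798  99.60734979] [-1.79987795e+02 -1.23765394e-01 -2.47075061e+01] [ 0.39432101  0.54967674 -0.93991453] 13.090181323789976
```

View pics/b_top.png

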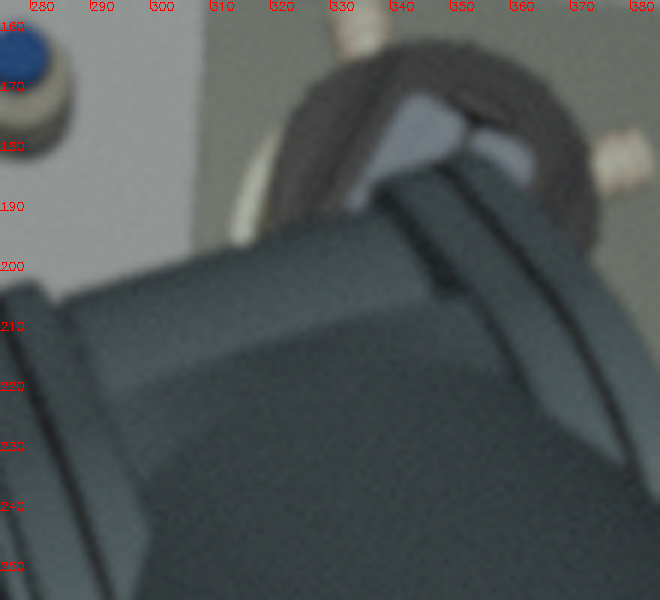

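View pics/b_scene.png

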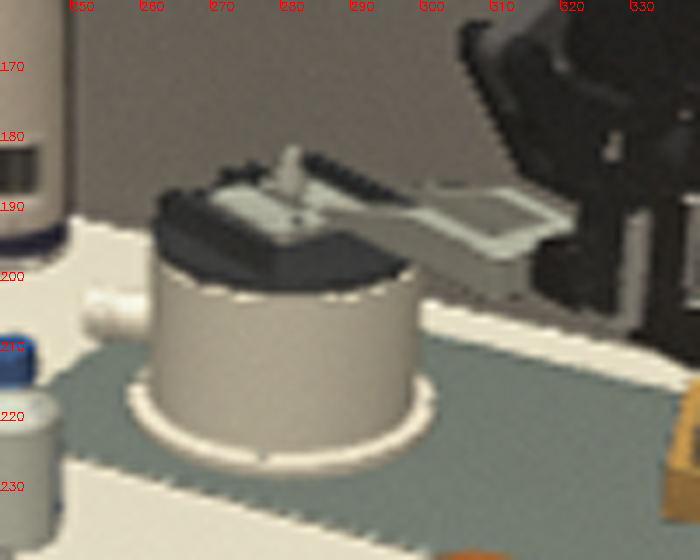

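```bash
cat > ov.py <<'E'
from h import *
import sys
def Mw(x,y,yawd,z,X):
    p=np.radians(yawd);c,s=np.cos(p),np.sin(p);X=np.array(X,float)
    return np.stack([x+c*X[:,0]-s*X[:,1],y+s*X[:,0]+c*X[:,1],z+X[:,2]],1)
def prism(y0,y1,prof):
    L=[]
    for y in (y0,y1):
        pts=[(a,y,b) for a,b in prof];L.append(pts+[pts[0]])
    for a,b in prof: L.append([(a,y0,b),(a,y1,b)])
    return L
WL=prism(13,21,[(70,0),(70,2),(28,15),(-14,15),(-14,0)])+prism(-21,-13,[(70,0),(70,2),(28,15),(-14,15),(-14,0)])+prism(-21,21,[(0,0),(0,15),(-14,15),(-14,0)])+prism(-8,8,[(-84,0),(-84,18),(-12,18),(-12,0)])
th=np.linspace(0,2*np.pi,60)
def circ(r,z): return [(r*np.cos(t),r*np.sin(t),z) for t in th]
PL=[circ(45.5,62),circ(45.5,68),circ(46,2),circ(52,0),circ(2.5,96.5),circ(6,83)]
for y in (27,-32): PL+=prism(y,y+5,[(-29,68),(-29,80),(29,80),(29,68)])
PL+=prism(-20,20,[(-21,73),(-21,77),(21,77),(21,73)])
def draw(img,cam,lines,pose,crop,f,col):
    for l in lines:
        u=(proj(cam,Mw(*pose,l))-np.array(crop)+.5)*f-.5
        cv2.polylines(img,[np.round(u*8).astype(int)],False,col,1,cv2.LINE_AA,3)
E
cat > ovb.py <<'E'
from ov import *
im=cv2.imread('pics/b_scene_full.png')[165:225,250:340];f=8;im=cv2.resize(im,None,fx=f,fy=f,interpolation=cv2.INTER_CUBIC)
tx,ty,yaw,tz=402.87,53.46,-24.7,99.6
a=np.radians(yaw);ox,oy,oz=map(float,sys.argv[1:4]); px_,py_=map(float,sys.argv[4:6])
wx,wy=tx+ox*np.cos(a)-oy*np.sin(a),ty+ox*np.sin(a)+oy*np.cos(a)
draw(im,SC,WL,(wx,wy,yaw,tz+oz),(250,165),f,(0,255,0))
draw(im,SC,PL,(px_,py_,-24.4,1),(250,165),f,(0,0,255))
cv2.imwrite('pics/ovb.png',im)
E
python3 ovb.py 49.7 0 -3.4 547.3 -8.5
```

```text
(no output)
```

View pics/ovb.png

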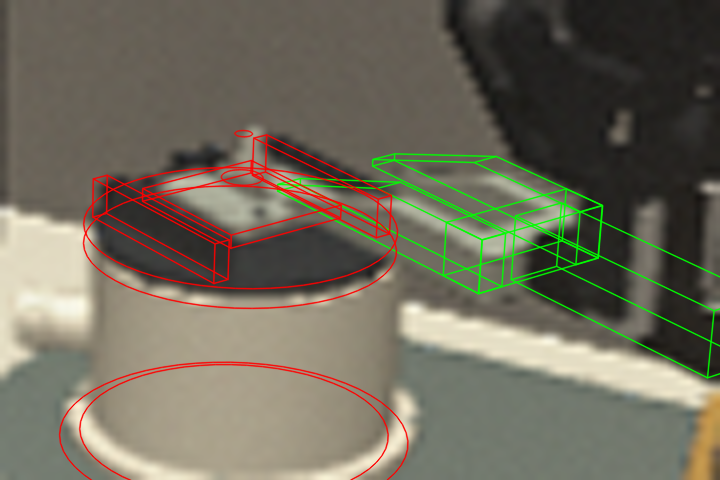

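```bash
python3 -c "
import cv2
a=cv2.imread('pics/b_scene_full.png')[175:215,270:340];cv2.imwrite('pics/b2.png',cv2.resize(a,None,fx=11,fy=11,interpolation=cv2.INTER_CUBIC))"
```

```text
(no output)
```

View pics/b2.png

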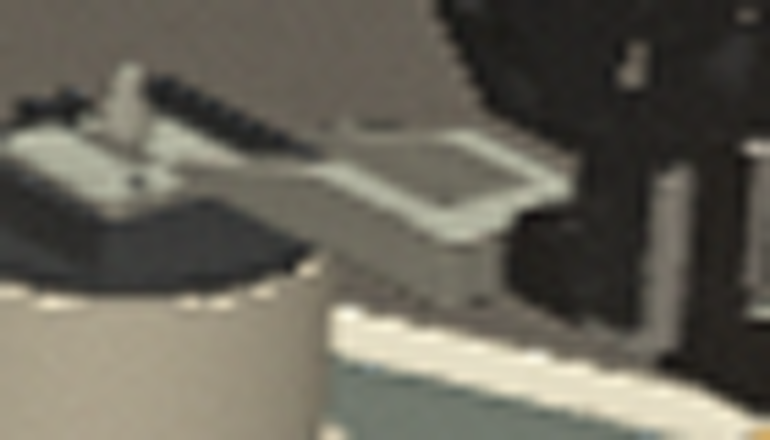

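```bash
cat > fitb.py <<'E'
from h import *
np.set_printoptions(precision=2,suppress=True)
tcp=np.array([402.87,53.46,99.6]);yaw=np.radians(-24.7)
S=[((320,168),(28,21,15)),((445,240),(-14,21,15)),((450,305),(-14,21,0)),((573,188),(-14,-21,15)),((455,132),(28,-21,15)),((180,172),(70,21,1)),((340,123),(70,-21,2))]
u=np.array([(np.array(a)+.5)/11-.5+[270,175] for a,_ in S]);X=np.array([b for _,b in S],float)
def M(p):  # p: ox,oy,oz,pitch(deg, + = tips down), roll
    cp,sp=np.cos(np.radians(p[3])),np.sin(np.radians(p[3]))
    Y=np.array(X);Y[:,0]+=49.7;Y[:,2]-=3.4
    Z=np.stack([cp*Y[:,0]+sp*Y[:,2]+p[0],Y[:,1]+p[1],-sp*Y[:,0]+cp*Y[:,2]+p[2]],1)
    c,s=np.cos(yaw),np.sin(yaw)
    return np.stack([c*Z[:,0]-s*Z[:,1],s*Z[:,0]+c*Z[:,1],Z[:,2]],1)+tcp
def r(p): return (proj(SC,M(p))-u).ravel()
for fix in (0,1):
    q=least_squares(lambda p:np.r_[r(p if not fix else np.r_[p[:3],0]),p/[3,3,3,5]],[0,0,0,0.],loss='soft_l1')
    print(q.x,q.cost);print(q.fun[:-4].reshape(-1,2))
print(r([0,0,0,0.]).reshape(-1,2))
E
python3 fitb.py
```

```text
[-1.21 -1.19 -1.91  1.67] 5.919123647589368
[[-1.36  0.08]
 [ 0.41 -0.53]
 [-0.35  0.32]
 [ 3.77 -0.13]
 [ 1.19 -0.67]
 [-0.99  0.13]
 [-0.96  0.3 ]]
[-1.36 -1.01 -3.76  0.  ] 6.7089633574863665
[[-1.28 -0.02]
 [ 0.47 -0.07]
 [-0.43  0.7 ]
 [ 3.83  0.32]
 [ 1.28 -0.77]
 [-1.02 -0.53]
 [-0.97 -0.35]]
[[-1.97 -1.77]
 [-0.23 -1.88]
 [-1.12 -1.08]
 [ 3.17 -1.44]
 [ 0.63 -2.48]
 [-1.7  -2.21]
 [-1.62 -2.  ]]
```

{"method": "jog_arm", "body": {"fingers": [0,0,0,0], "translation": [[0.004,-0.0025,0.01],[0,0,0.01],[0,0,0.002],[0,0,0]], "twist": [-0.004,0,0,0]}}

```text
clock: 7.18
tcp_pos: [407.4, 56.6, 76.6]
orientation: [180.0, 0.0, -24.2]
contact_force: [-0.2, -0.4, -1.3]
gripper_width: 13.0
```

```bash
python3 look.py c scene; python3 -c "
import cv2
a=cv2.imread('pics/c_scene_full.png')[175:220,255:325];cv2.imwrite('pics/c2.png',cv2.resize(a,None,fx=11,fy=11,interpolation=cv2.INTER_CUBIC))"
```

```text
7.175 [407.42463025  56.60152963  76.64521729] [ 1.79986584e+02  2.49439992e-02 -2.41626604e+01] [-0.20502438 -0.42228341 -1.34053535] 12.97232647938527
```

View pics/c2.png

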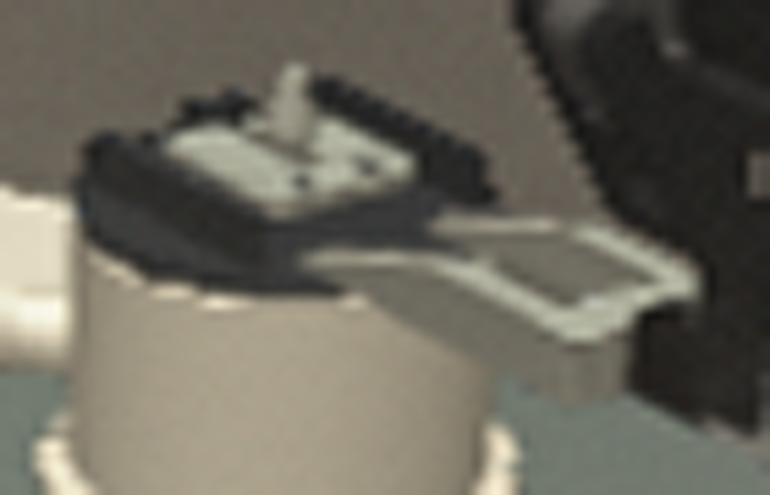

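```bash
cat > ovc.py <<'E'
from ov import *
tag=sys.argv[1];tx,ty,tz,yaw=map(float,sys.argv[2:6]);oz=float(sys.argv[6]);bx,by,wbx,wby=map(float,sys.argv[7:11])
o=(255,175);f=11
im=cv2.imread(f'pics/{tag}_scene_full.png')[175:220,255:325];im=cv2.resize(im,None,fx=f,fy=f,interpolation=cv2.INTER_CUBIC)
a=np.radians(yaw);ox=49.7
draw(im,SC,WL,(tx+ox*np.cos(a),ty+ox*np.sin(a),yaw,tz+oz),(o[0]-wbx,o[1]-wby),f,(0,255,0))
draw(im,SC,PL,(547.3,-9.2,-24.4,1),(o[0]-bx,o[1]-by),f,(0,0,255))
cv2.imwrite(f'pics/ov_{tag}.png',im)
E
python3 ovc.py c 407.42 56.6 76.65 -24.16 -5 1 -0.8 1 0
```

```text
(no output)
```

View pics/ov_c.png

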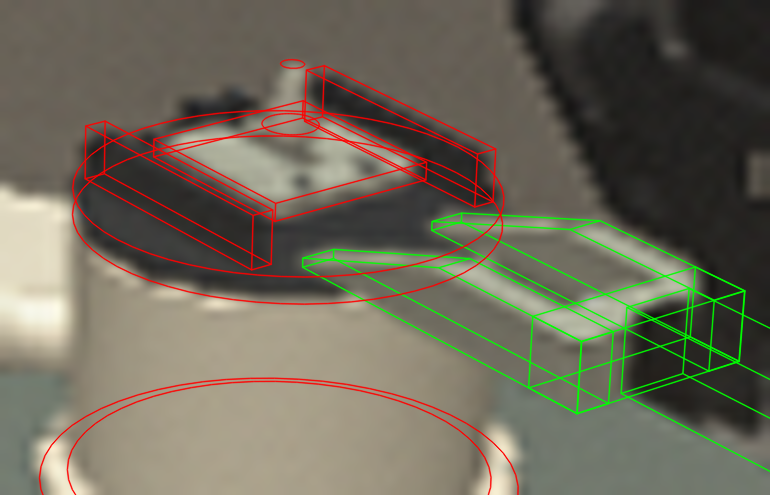

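{"method": "jog_arm", "body": {"fingers": [0,0,0,0], "translation": [[0,0.0022,0.001],[0,0,0.001],[0,0,0],[0,0,0]], "twist": [0.004,0,0,0]}}

```text
clock: 7.72
tcp_pos: [406.8, 54.4, 74.9]
orientation: [-180.0, -0.0, -24.4]
contact_force: [-0.4, -0.6, 1.1]
gripper_width: 13.1
```

{"method": "jog_arm", "body": {"fingers": [0,0], "translation": [[0,0,0.001],[0,0,0]], "twist": [0,0]}}

```text
clock: 7.98
tcp_pos: [406.8, 54.5, 73.8]
orientation: [-180.0, -0.0, -24.4]
contact_force: [-0.3, -0.8, 3.9]
gripper_width: 13.4
```

{"method": "jog_arm", "body": {"fingers": [0,0,0,0,0], "translation": [[0.005,0,0],[0.005,0,0],[0.005,0,0],[0.004,0,0],[0,0,0]], "twist": [0,0,0,0,0]}}

```text
clock: 8.6
tcp_pos: [424.9, 46.3, 73.9]
orientation: [-180.0, -0.1, -24.4]
contact_force: [0.8, -0.7, 4.9]
gripper_width: 12.5
```

```bash
python3 look.py d scene; python3 ovc.py d 424 46.7 73.8 -24.4 -5 1 -0.8 1 -0.2;  python3 -c "
import cv2
a=cv2.imread('pics/d_scene_full.png')[175:220,255:325];cv2.imwrite('pics/d2.png',cv2.resize(a,None,fx=11,fy=11,interpolation=cv2.INTER_CUBIC))"
```

```text
8.6 [424.92382822  46.32409516  73.93517161] [-1.79970494e+02 -6.05811760e-02 -2.44396864e+01] [ 0.77092446 -0.74592065  4.90511881] 12.530001721592404
```

View pics/d2.png

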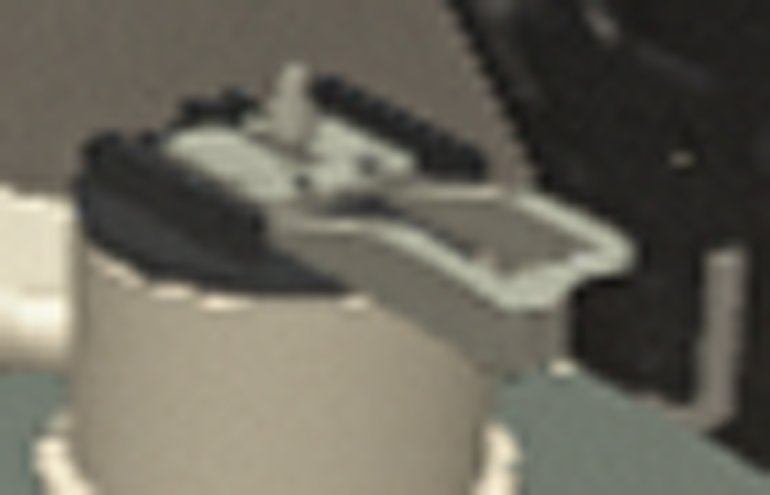

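View pics/ov_d.png

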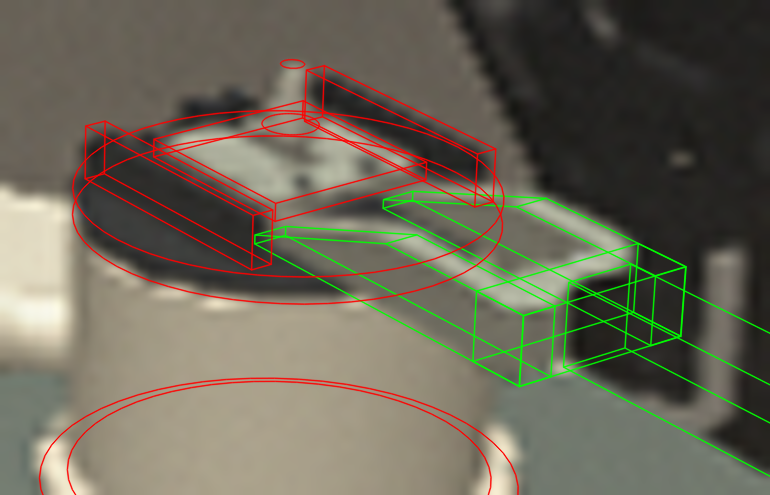

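{"method": "jog_arm", "body": {"fingers": [0,0,0,0,0,0], "translation": [[0.004,0,0],[0.004,0,0],[0.004,0,0],[0.004,0,0],[0.004,0,0],[0,0,0]], "twist": [0,0,0,0,0,0], "squeeze": 120}}

```text
clock: 9.4
tcp_pos: [442.3, 38.4, 74.0]
orientation: [180.0, 0.0, -24.4]
contact_force: [-2.1, 1.5, 8.4]
gripper_width: 12.5
```

{"method": "jog_arm", "body": {"fingers": [0,0,0,0,0,0,0], "translation": [[0.004,0,0],[0.004,0,0],[0.004,0,0],[0.004,0,0],[0.004,0,0],[0.004,0,0],[0,0,0]], "twist": [0,0,0,0,0,0,0]}}

```text
clock: 10.28
tcp_pos: [462.6, 29.5, 74.3]
orientation: [180.0, 0.1, -24.3]
contact_force: [-5.4, 1.9, 18.1]
gripper_width: 12.5
```

```bash
python3 look.py e scene;  python3 -c "
import cv2
a=cv2.imread('pics/e_scene_full.png')[175:220,255:325];cv2.imwrite('pics/e2.png',cv2.resize(a,None,fx=11,fy=11,interpolation=cv2.INTER_CUBIC))"
```

```text
10.275 [462.5984003   29.50968761  74.31238859] [ 1.79965777e+02  1.44773880e-01 -2.43155025e+01] [-5.42533381  1.91617926 18.14131046] 12.538266834683984
```

View pics/e2.png

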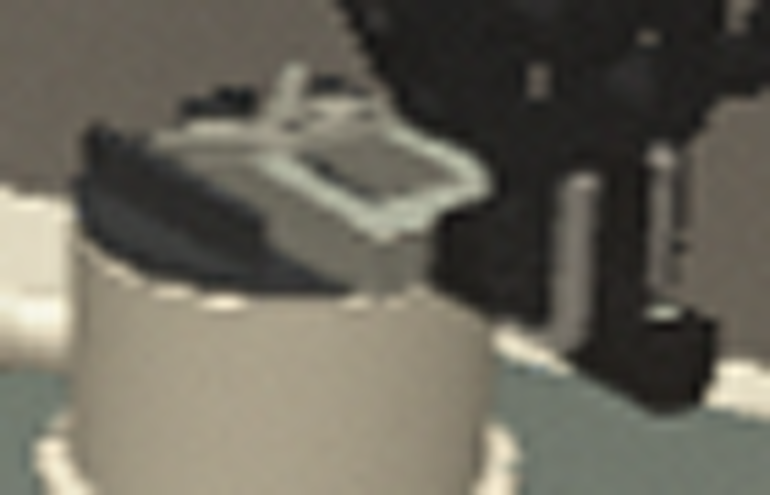

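{"method": "jog_arm", "body": {"fingers": [0,0,0,0,0,0,0], "translation": [[0.004,0,-0.0005],[0.004,0,0],[0.004,0,0],[0.004,0,0],[0.004,0,0],[0.003,0,0],[0,0,0]], "twist": [0,0,0,0,0,0,0]}}

```text
clock: 11.2
tcp_pos: [481.8, 21.0, 75.2]
orientation: [179.9, 0.4, -24.3]
contact_force: [-15.2, 5.6, 30.9]
gripper_width: 12.4
```

{"method": "jog_arm", "body": {"fingers": [0,0,0,0,0], "translation": [[0.003,0,-0.001],[0.003,0,0],[0.003,0,0],[0.002,0,0],[0,0,0]], "twist": [0,0,0,0,0]}}

```text
clock: 11.82
tcp_pos: [492.1, 16.2, 75.9]
orientation: [179.9, 0.3, -24.3]
contact_force: [-13.2, 4.6, 26.1]
gripper_width: 12.4
```

```bash
python3 look.py f scene;  python3 -c "
import cv2
a=cv2.imread('pics/f_scene_full.png')[175:220,255:325];cv2.imwrite('pics/f2.png',cv2.resize(a,None,fx=11,fy=11,interpolation=cv2.INTER_CUBIC))"
```

```text
11.825 [492.07617825  16.23781187  75.94859137] [179.92248408   0.33207796 -24.31421233] [-13.22503098   4.62296783  26.10409177] 12.43229531818231
```

View pics/f2.png

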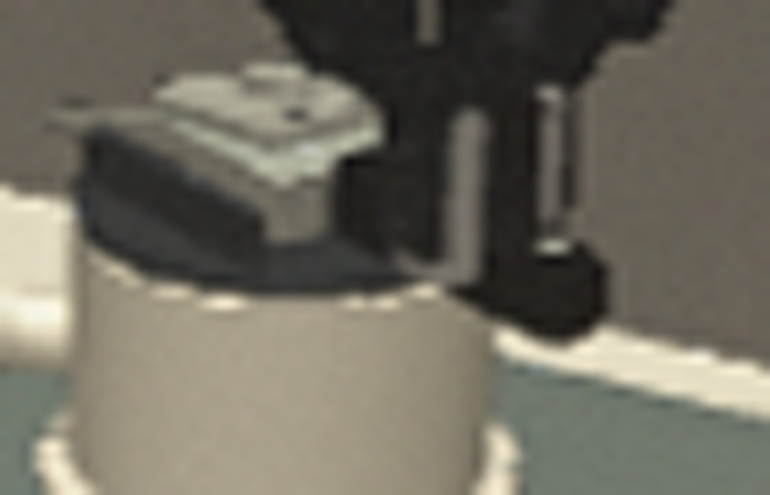

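{"method": "jog_arm", "body": {"fingers": [0,0,0,0,0,0,0], "translation": [[0,0,0],[-0.0005,0,-0.002],[0,0,-0.002],[0,0,-0.002],[0,0,-0.002],[0,0,-0.002],[0,0,0]], "twist": [0,0,0,0,0,0,0]}}

```text
clock: 12.75
tcp_pos: [495.2, 14.4, 85.6]
orientation: [-180.0, -0.1, -24.4]
contact_force: [0.6, -0.3, -0.9]
gripper_width: 12.2
```

```bash
cat > v.sh <<'E'
python3 look.py $1 scene;  python3 -c "
import cv2
a=cv2.imread('pics/$1_scene_full.png')[165:220,250:320];cv2.imwrite('pics/${1}2.png',cv2.resize(a,None,fx=10,fy=10,interpolation=cv2.INTER_CUBIC))"
E
bash v.sh g
```

```text
12.75 [495.16551752  14.43255333  85.6068492 ] [-1.79975009e+02 -6.29183396e-02 -2.44168315e+01] [ 0.63772486 -0.26506135 -0.89411411] 12.216049775087335
```

View pics/g2.png

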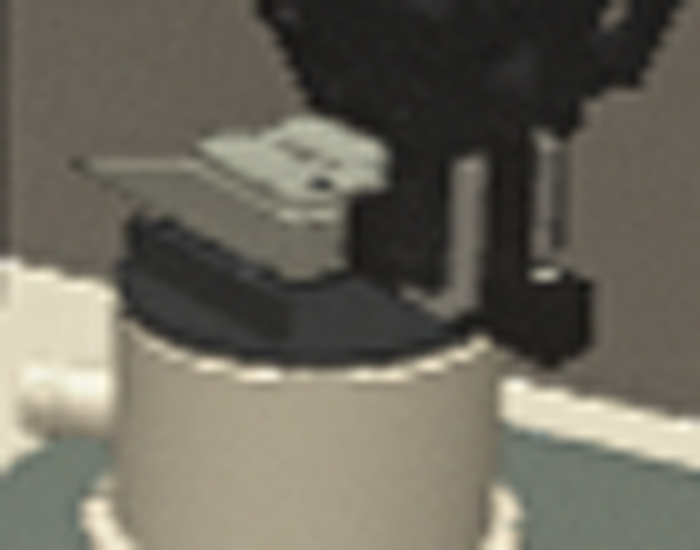

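{"method": "jog_arm", "body": {"fingers": [0,0,0,0,0,0,0,0], "translation": [[-0.001,0,-0.002],[0,0,-0.003],[0,0,-0.004],[0,0,-0.005],[0,0,-0.006],[0,0,-0.005],[0,0,-0.003],[0,0,0]], "twist": [0,0,0,0,0,0,0,0]}}

```text
clock: 13.8
tcp_pos: [493.8, 15.0, 113.5]
orientation: [-180.0, -0.0, -24.4]
contact_force: [0.5, 0.7, -2.3]
gripper_width: 12.6
```

```bash
bash v.sh i
```

```text
13.8 [493.76253489  14.99960123 113.4936035 ] [-1.79989944e+02 -2.03462600e-02 -2.44081316e+01] [ 0.53877483  0.65371165 -2.29538014] 12.616938894458764
```

View pics/i2.png

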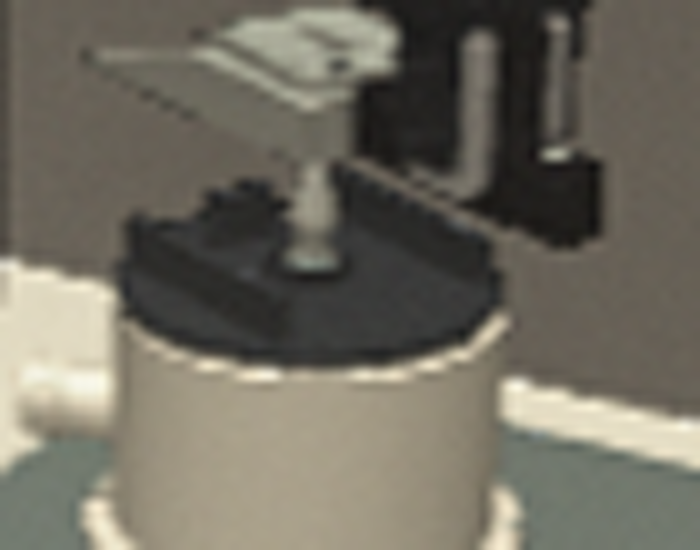

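```bash
python3 - <<'E'
from h import *
np.set_printoptions(precision=1,suppress=True)
px=lambda p:(np.array(p)+.5)/3-.5+[140,110]
for n,p in dict(Lf=(50,110),Ln=(12,510),Rf=(358,110),Rn=(330,540),Fl=(85,66),Fr=(320,80),Nl=(40,547),Nr=(280,558),mir_far=(315,222),mir_near=(295,475)).items(): print(n,atz(TO,px(p),14 if n[0]!='m' else 6))
E
```

```text
Lf [613.  324.7  14. ]
Ln [378.7 319.7  14. ]
Rf [625.2 143.8  14. ]
Rn [373.8 140.9  14. ]
Fl [641.5 307.   14. ]
Fr [642.2 167.6  14. ]
Nl [359.3 301.8  14. ]
Nr [362.1 168.   14. ]
mir_far [557.7 164.3   6. ]
mir_near [409.3 164.    6. ]
```

```bash
cat > ramp.py <<'E'
import numpy as np
def ramp(start,yaw,target,yaw1,w):
    s=np.array(start,float);t=np.array(target,float);w=np.array(w,float)/sum(w);a=yaw;T=[];W=[]
    for k in w:
        r=np.radians(a);x=np.array([np.cos(r),np.sin(r),0]);y=np.array([np.sin(r),-np.cos(r),0]);d=(t-s)*k
        T.append([round(float(d@x)/1000,4),round(float(d@y)/1000,4),round(float(-d[2])/1000,4)]);W.append(round(float(-np.radians((yaw1-yaw)*k)),4));a+=(yaw1-yaw)*k
    for i in range(0,len(T),8): print(T[i:i+8],W[i:i+8])
E
python3 -c "
from ramp import *
ramp([493.8,15,113.5],-24.4,[495,280,113.5],0,[6,12,18,24,28,28,28,28,28,24,18,12,7,4])"
```

```text
[[-0.0025, -0.0055, -0.0], [-0.0048, -0.011, -0.0], [-0.0069, -0.0166, -0.0], [-0.0085, -0.0224, -0.0], [-0.0089, -0.0265, -0.0], [-0.0077, -0.0269, -0.0], [-0.0065, -0.0272, -0.0], [-0.0053, -0.0275, -0.0]] [-0.0096, -0.0193, -0.0289, -0.0386, -0.045, -0.045, -0.045, -0.045]
[[-0.004, -0.0277, -0.0], [-0.0024, -0.0239, -0.0], [-0.0011, -0.018, -0.0], [-0.0004, -0.012, -0.0], [-0.0001, -0.007, -0.0], [-0.0, -0.004, -0.0]] [-0.045, -0.0386, -0.0289, -0.0193, -0.0112, -0.0064]
```

{"method": "jog_arm", "body": {"fingers": [0,0,0,0,0,0,0,0], "translation": [[-0.0025,-0.0055,0],[-0.0048,-0.011,0],[-0.0069,-0.0166,0],[-0.0085,-0.0224,0],[-0.0089,-0.0265,0],[-0.0077,-0.0269,0],[-0.0065,-0.0272,0],[-0.0053,-0.0275,0]], "twist": [-0.0096,-0.0193,-0.0289,-0.0386,-0.045,-0.045,-0.045,-0.045]}}

```text
clock: 14.85
tcp_pos: [494.0, 189.5, 113.3]
orientation: [-180.0, -0.0, -8.3]
contact_force: [-0.3, -0.9, -0.4]
gripper_width: 12.5
```

{"method": "jog_arm", "body": {"fingers": [0,0,0,0,0,0,0], "translation": [[-0.004,-0.0277,0],[-0.0024,-0.0239,0],[-0.0011,-0.018,0],[-0.0004,-0.012,0],[-0.0001,-0.007,0],[0,-0.004,0],[0,0,0]], "twist": [-0.045,-0.0386,-0.0289,-0.0193,-0.0112,-0.0064,0]}}

```text
clock: 15.72
tcp_pos: [495.0, 279.6, 113.3]
orientation: [180.0, 0.0, -0.0]
contact_force: [1.0, 0.4, -0.8]
gripper_width: 12.4
```

```bash
python3 look.py j scene top;  python3 -c "
import cv2
a=cv2.imread('pics/j_scene_full.png')[170:310,140:300];cv2.imwrite('pics/j2.png',cv2.resize(a,None,fx=4,fy=4,interpolation=cv2.INTER_CUBIC))"
```

```text
15.725 [495.03671086 279.56575726 113.25463914] [ 1.79982975e+02  2.02659470e-03 -3.89189920e-02] [ 0.97102702  0.40426166 -0.79418535] 12.401402238265176
```

View pics/j2.png

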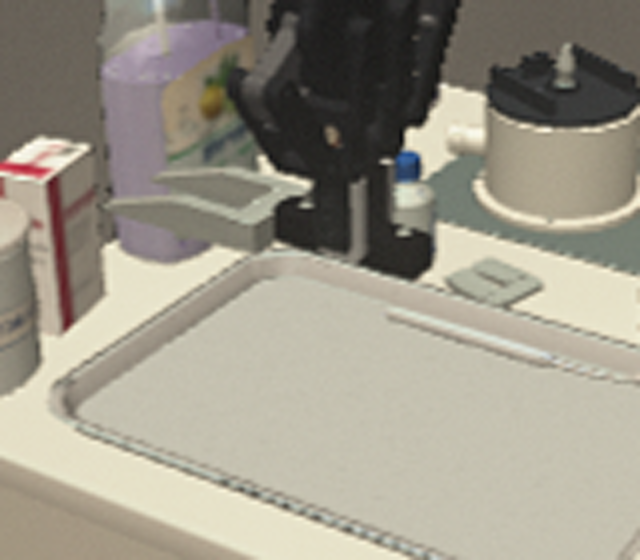

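View pics/j_top_full.png

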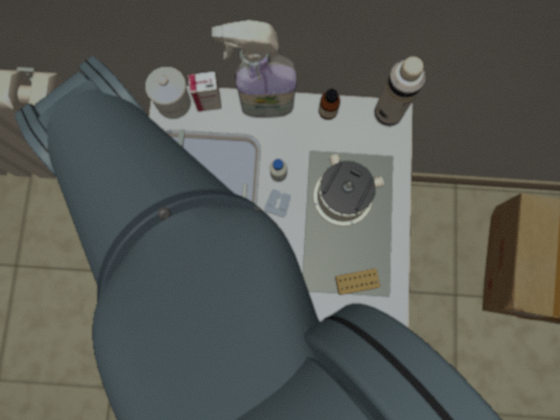

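{"method": "jog_arm", "body": {"fingers": [0,0,0,0,0], "translation": [[0,0,0.04],[0,0,0.04],[0,0,0.018],[0,0,0.004],[0,0,0]], "twist": [0,0,0,0,0]}}

```text
clock: 16.45
tcp_pos: [495.6, 280.3, 12.1]
orientation: [-180.0, -0.1, -0.0]
contact_force: [-0.0, -0.1, -1.0]
gripper_width: 12.6
```

{"method": "jog_arm", "body": {"fingers": [0,0,0,0], "translation": [[0,0,0.0025],[0,0,0.001],[0,0,0.001],[0,0,0]], "twist": [0,0,0,0]}}

```text
clock: 16.95
tcp_pos: [495.3, 280.1, 7.5]
orientation: [-180.0, -0.0, -0.0]
contact_force: [-1.8, 0.4, 3.8]
gripper_width: 12.2
```

{"method": "jog_arm", "body": {"fingers": [30,30,30,30,30,30,30,30], "translation": [[0,0,0],[0,0,0],[0,0,-0.001],[0,0,-0.015],[0,0,-0.04],[0,0,-0.04],[0,0,-0.02],[0,0,0]], "twist": [0,0,0,0,0,0,0,0]}}

```text
clock: 17.95
tcp_pos: [496.2, 280.7, 125.2]
orientation: [-179.9, -0.2, -0.0]
contact_force: [-0.3, -0.5, 0.6]
gripper_width: 25.9
```

```bash
python3 look.py k scene;  python3 -c "
import cv2
a=cv2.imread('pics/k_scene_full.png')[200:300,170:290];cv2.imwrite('pics/k2.png',cv2.resize(a,None,fx=6,fy=6,interpolation=cv2.INTER_CUBIC))
a=cv2.imread('pics/j_top_full.png')[160:230,240:340];cv2.imwrite('pics/j3.png',cv2.resize(a,None,fx=8,fy=8,interpolation=cv2.INTER_CUBIC))"
```

```text
17.95 [496.21658935 280.69687416 125.23137043] [-1.79875150e+02 -2.17653418e-01 -1.95854052e-02] [-0.25142014 -0.54820244  0.58918346] 25.869731975663537
```

View pics/k2.png

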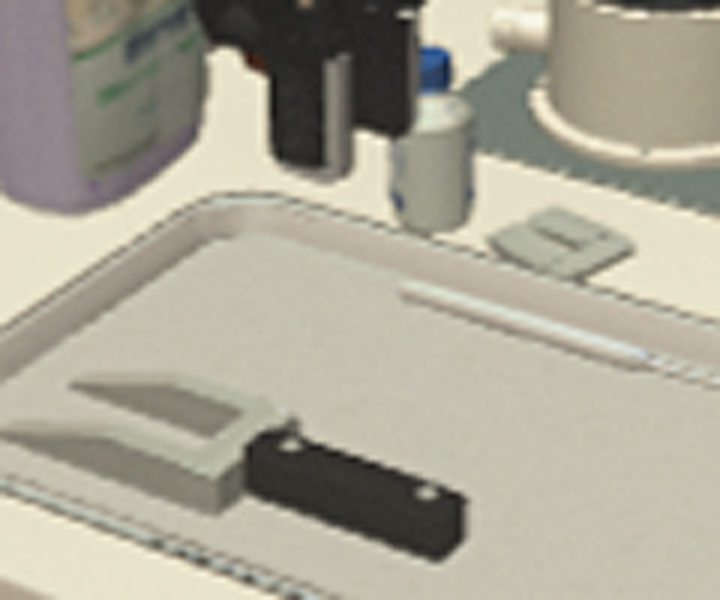

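View pics/j3.png

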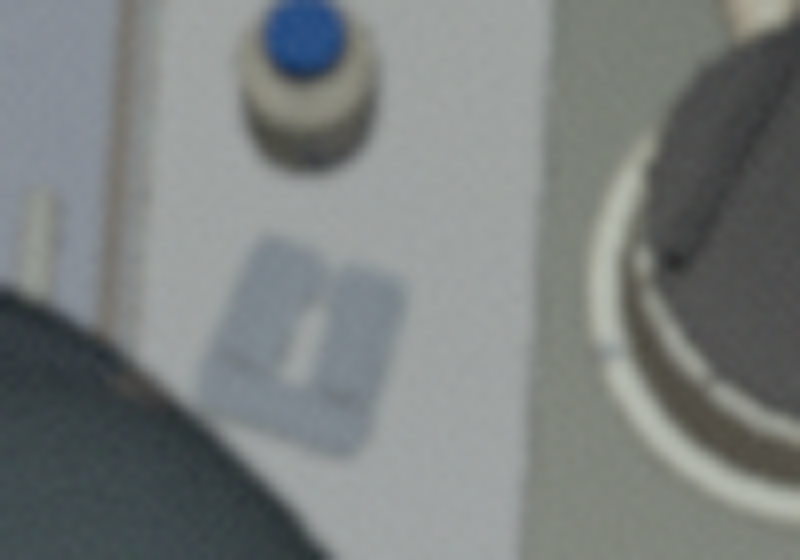

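```bash
python3 - <<'E'
from h import *
np.set_printoptions(precision=1,suppress=True)
px=lambda p:(np.array(p)+.5)/8-.5+[240,160]
C=np.array([atz(TO,px(p),4) for p in ((250,228),(412,272),(357,470),(193,400))])
print(C);c=C.mean(0);print(c)
d=(C[0]+C[1]-C[2]-C[3])[:2];print(np.linalg.norm(d)/2,np.degrees(np.arctan2(d[1],d[0])))
d=(C[0]+C[3]-C[1]-C[2])[:2];print(np.linalg.norm(d)/2,np.degrees(np.arctan2(d[1],d[0])))
print('vial base', atz(TO,px((310,140)),10), 'vial cap',atz(TO,px((306,38)),66),'tray rim outer',atz(TO,px((120,300)),14),atz(TO,px((150,60)),14))
pk=lambda p:(np.array(p)+.5)/6-.5+[170,200]
for p in ((488,242),(555,207),(635,243),(572,280)): print('S',atz(SC,pk(p),4))
E
```

```text
[[553.3 118.    4. ]
 [545.8  81.8   4. ]
 [500.8  91.    4. ]
 [514.  127.7   4. ]]
[528.5 104.6   4. ]
43.18459831102784 -12.677079535247817
37.854755083068866 74.16506986909255
vial base [572.5 106.   10. ] vial cap [579.3 107.4  66. ] tray rim outer [532.9 144.7  14. ] [587.2 142.2  14. ]
S [548.1 117.7   4. ]
S [540.7  82.6   4. ]
S [502.6  91.3   4. ]
S [509.  125.8   4. ]
```

```bash
python3 -c "
from ramp import *
ramp([496.2,280.7,125],0,[527,103.5,115],-14,[15,30,40,40,30,20,10])"
```

```text
[[0.0025, 0.0144, 0.0008], [0.0056, 0.0286, 0.0016], [0.0089, 0.0379, 0.0022], [0.0109, 0.0373, 0.0022], [0.0096, 0.0275, 0.0016], [0.0072, 0.0181, 0.0011], [0.0038, 0.0089, 0.0005]] [0.0198, 0.0396, 0.0528, 0.0528, 0.0396, 0.0264, 0.0132]
```

{"method": "jog_arm", "body": {"fingers": [53,53,53,53,53,53,53,53], "translation": [[0.0025,0.0144,0.0008],[0.0056,0.0286,0.0016],[0.0089,0.0379,0.0022],[0.0109,0.0373,0.0022],[0.0096,0.0275,0.0016],[0.0072,0.0181,0.0011],[0.0038,0.0089,0.0005],[0,0,0.05]], "twist": [0.0198,0.0396,0.0528,0.0528,0.0396,0.0264,0.0132,0]}}

```text
clock: 19.0
tcp_pos: [529.3, 103.2, 64.9]
orientation: [-179.8, -0.4, -14.1]
contact_force: [0.5, -0.2, -0.6]
gripper_width: 45.4
```

{"method": "jog_arm", "body": {"fingers": [53,53], "translation": [[0,0,0.025],[0,0,0]], "twist": [0,0]}}

```text
clock: 19.25
tcp_pos: [523.9, 103.3, 36.1]
orientation: [179.9, 0.2, -13.9]
contact_force: [0.6, -0.6, -0.4]
gripper_width: 45.1
```

```bash
python3 look.py l scene;  python3 -c "
import cv2
a=cv2.imread('pics/l_scene_full.png')[200:280,215:315];cv2.imwrite('pics/l2.png',cv2.resize(a,None,fx=7,fy=7,interpolation=cv2.INTER_CUBIC))"
```

```text
19.25 [523.86438618 103.34064085  36.09690755] [179.9239225    0.22388717 -13.91196003] [ 0.64642101 -0.5593976  -0.43527857] 45.08895914152388
```

View pics/l2.png

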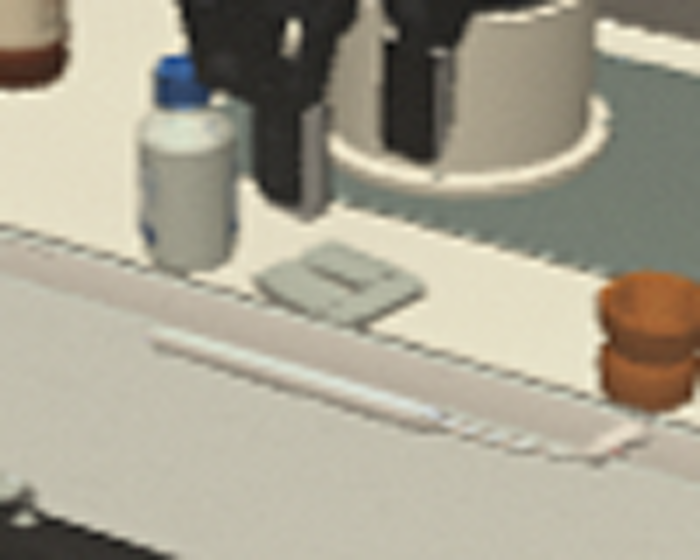

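{"method": "jog_arm", "body": {"fingers": [53,53,53,53], "translation": [[0.001,0,0.012],[0,0,0.008],[0,0,0.004],[0,0,0]], "twist": [0,0,0,0]}}

```text
clock: 19.8
tcp_pos: [526.5, 102.5, 13.6]
orientation: [180.0, 0.0, -14.0]
contact_force: [-0.0, -0.9, 0.2]
gripper_width: 45.2
```

{"method": "jog_arm", "body": {"fingers": [53,53,53,53], "translation": [[0,0,0.005],[0,0,0.003],[0,0,0.001],[0,0,0]], "twist": [0,0,0,0]}}

```text
clock: 20.3
tcp_pos: [526.6, 102.5, 4.7]
orientation: [180.0, 0.0, -14.0]
contact_force: [-0.4, 0.2, 0.5]
gripper_width: 45.1
```

```bash
python3 look.py m scene;  python3 -c "
import cv2
a=cv2.imread('pics/m_scene_full.png')[200:280,215:315];cv2.imwrite('pics/m2.png',cv2.resize(a,None,fx=7,fy=7,interpolation=cv2.INTER_CUBIC))"
```

```text
20.3 [526.59880454 102.53520183   4.72007666] [ 1.79996427e+02  7.63514943e-03 -1.39977254e+01] [-0.43150523  0.16467603  0.46023002] 45.06363545983955
```

View pics/m2.png

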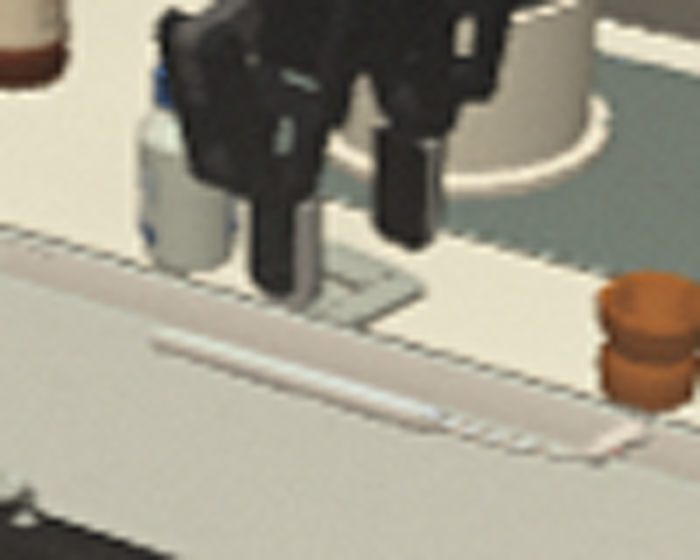

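{"method": "jog_arm", "body": {"fingers": [53,53,53,53], "translation": [[0,0,0.0015],[0,0,0.0015],[0,0,0.0015],[0,0,0]], "twist": [0,0,0,0]}}

```text
clock: 20.85
tcp_pos: [526.6, 102.5, 0.1]
orientation: [180.0, 0.0, -14.0]
contact_force: [-1.1, 0.1, 0.3]
gripper_width: 45.2
```

{"method": "jog_arm", "body": {"fingers": [52,52,52,52], "translation": [[0,0,0.0012],[0,0,0.0012],[0,0,0.001],[0,0,0]], "twist": [0,0,0,0]}}

```text
clock: 21.35
tcp_pos: [526.7, 102.6, -2.1]
orientation: [180.0, -0.0, -14.0]
contact_force: [-3.8, -0.1, 13.3]
gripper_width: 44.1
```

{"method": "jog_arm", "body": {"fingers": [50,40,40,40,40], "translation": [[0,0,-0.0015],[0,0,0],[0,0,0],[0,0,0],[0,0,0]], "twist": [0,0,0,0,0], "squeeze": 40}}

```text
clock: 21.98
tcp_pos: [527.1, 102.7, -0.9]
orientation: [-180.0, -0.0, -14.0]
contact_force: [-2.3, 0.6, 9.8]
gripper_width: 36.5
```

{"method": "jog_arm", "body": {"fingers": [25,25,25,25,25], "translation": [[0,0,0],[0,0,-0.002],[0,0,-0.006],[0,0,-0.02],[0,0,-0.02]], "twist": [0,0,0,0,0]}}

```text
clock: 22.6
tcp_pos: [526.3, 102.4, 46.8]
orientation: [180.0, 0.0, -14.0]
contact_force: [0.5, 0.9, -0.8]
gripper_width: 36.4
```

```bash
python3 look.py n scene;  python3 -c "
import cv2
a=cv2.imread('pics/n_scene_full.png')[180:280,205:315];cv2.imwrite('pics/n2.png',cv2.resize(a,None,fx=6,fy=6,interpolation=cv2.INTER_CUBIC))"
```

```text
22.6 [526.30667207 102.36085885  46.80147106] [ 1.79975928e+02  4.14582170e-02 -1.40032832e+01] [ 0.48177532  0.86542338 -0.8377259 ] 36.37437703682496
```

View pics/n2.png

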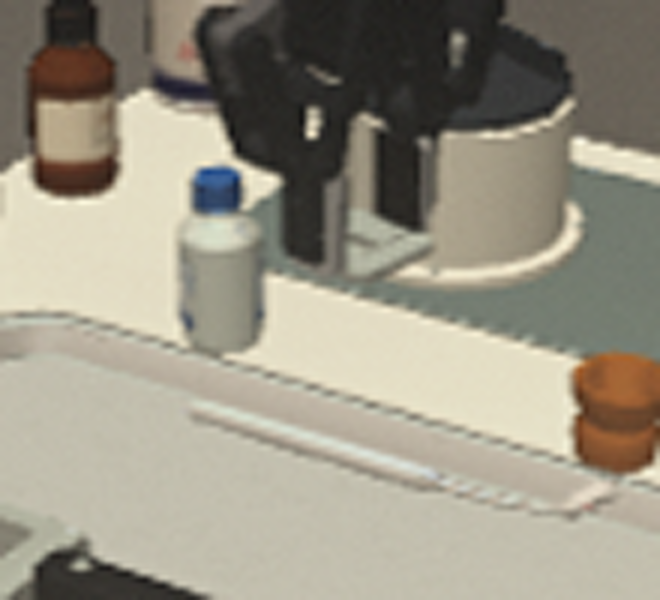

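```bash
python3 -c "
from ramp import *
ramp([526.3,102.4,106],-14,[578,213,100],0,[10,20,30,30,20,10])"
```

```text
[[0.002, -0.01, 0.0005], [0.0043, -0.0199, 0.001], [0.0077, -0.0295, 0.0015], [0.0095, -0.029, 0.0015], [0.0075, -0.0189, 0.001], [0.0041, -0.0093, 0.0005]] [-0.0204, -0.0407, -0.0611, -0.0611, -0.0407, -0.0204]
```

{"method": "jog_arm", "body": {"fingers": [25,25,25,25,25,25,25,25], "translation": [[0,0,-0.03],[0,0,-0.03],[0.002,-0.01,0.0005],[0.0043,-0.0199,0.001],[0.0077,-0.0295,0.0015],[0.0095,-0.029,0.0015],[0.0075,-0.0189,0.001],[0.0041,-0.0093,0.0005]], "twist": [0,0,-0.0204,-0.0407,-0.0611,-0.0611,-0.0407,-0.0204]}}

```text
clock: 23.65
tcp_pos: [577.9, 215.6, 98.7]
orientation: [-180.0, 0.1, 0.2]
contact_force: [0.5, 0.2, -0.9]
gripper_width: 36.3
```

{"method": "jog_arm", "body": {"fingers": [25,25,25,25], "translation": [[0,0,0.04],[0,0,0.04],[0,0,0.013],[0,0,0]], "twist": [0,0,0,0]}}

```text
clock: 24.15
tcp_pos: [577.9, 212.9, 6.7]
orientation: [180.0, 0.1, 0.0]
contact_force: [0.1, 0.0, -0.5]
gripper_width: 36.0
```

{"method": "jog_arm", "body": {"fingers": [25,25,25,52,52,52,52,52], "translation": [[0,0,0.002],[0,0,0.0012],[0,0,0],[0,0,0],[0,0,0],[0,0,-0.005],[0,0,-0.04],[0,0,-0.05]], "twist": [0,0,0,0,0,0,0,0]}}

```text
clock: 25.15
tcp_pos: [577.7, 212.7, 99.6]
orientation: [180.0, 0.1, 0.0]
contact_force: [0.4, 0.3, 0.5]
gripper_width: 44.8
```

```bash
python3 look.py o scene;  python3 -c "
import cv2
a=cv2.imread('pics/o_scene_full.png')[200:300,150:290];cv2.imwrite('pics/o2.png',cv2.resize(a,None,fx=5,fy=5,interpolation=cv2.INTER_CUBIC))"
```

```text
25.15 [577.65531251 212.7067652   99.62700283] [1.79956809e+02 1.16478279e-01 1.26500608e-02] [0.43630123 0.32554284 0.52420836] 44.768286424309075
```

View pics/o2.png

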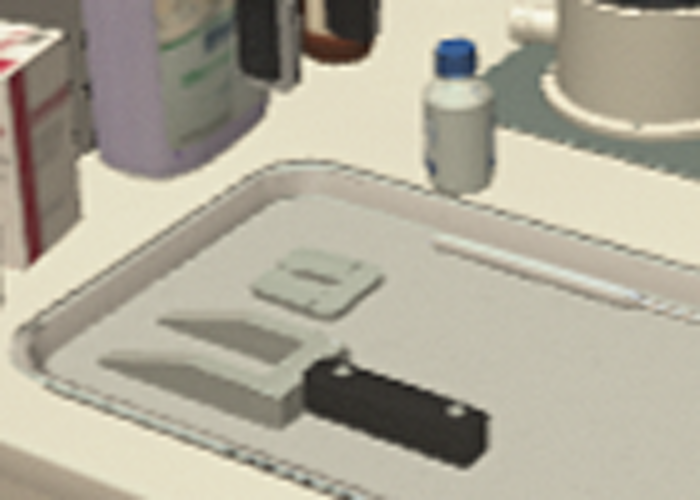

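```bash
python3 -c "
from ramp import *
ramp([577.7,212.7,140],0,[547.3,-9.2,140],-24.4,[20,35,45,45,35,25,17])"
```

```text
[[-0.0027, 0.02, -0.0], [-0.0034, 0.0351, -0.0], [-0.0014, 0.0454, -0.0], [0.0025, 0.0453, -0.0], [0.005, 0.035, -0.0], [0.0052, 0.0247, -0.0], [0.0044, 0.0166, -0.0]] [0.0384, 0.0671, 0.0863, 0.0863, 0.0671, 0.048, 0.0326]
```

{"method": "jog_arm", "body": {"fingers": [95,95,95,95,95,95,95,95], "translation": [[0,0,-0.05],[-0.0027,0.02,0],[-0.0034,0.0351,0],[-0.0014,0.0454,0],[0.0025,0.0453,0],[0.005,0.035,0],[0.0052,0.0247,0],[0.0044,0.0166,0]], "twist": [0,0.0384,0.0671,0.0863,0.0863,0.0671,0.048,0.0326]}}

```text
clock: 26.2
tcp_pos: [547.7, -10.1, 148.9]
orientation: [180.0, 0.0, -24.5]
contact_force: [-0.1, 0.2, 0.2]
gripper_width: 81.3
```

{"method": "jog_arm", "body": {"fingers": [95,95,95], "translation": [[0,0,0.03],[0,0,0.01],[0,0,0]], "twist": [0,0,0]}}

```text
clock: 26.58
tcp_pos: [547.7, -8.1, 108.6]
orientation: [180.0, 0.1, -24.3]
contact_force: [0.7, 0.4, 0.3]
gripper_width: 81.2
```

```bash
bash v.sh p
```

```text
26.575 [547.66001328  -8.08860553 108.63494169] [ 1.79985394e+02  9.49833139e-02 -2.43228237e+01] [0.6940638  0.38473663 0.29388725] 81.21719302271404
```

View pics/p2.png

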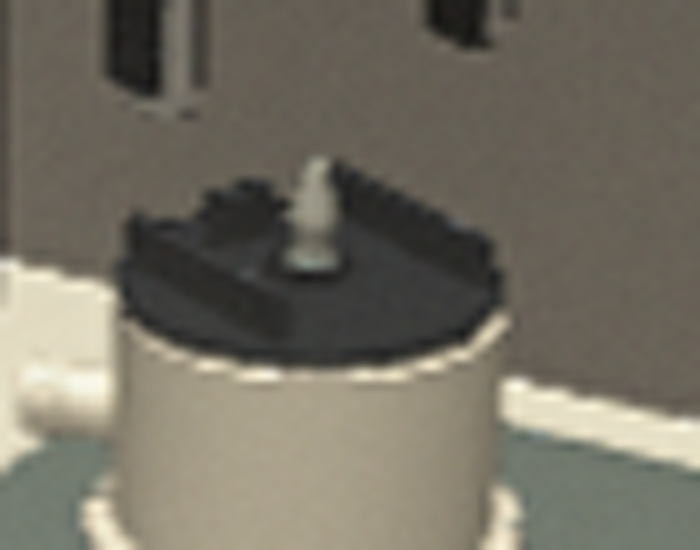

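{"method": "jog_arm", "body": {"fingers": [95,95,95,95,95], "translation": [[0,0.001,0.02],[0,0,0.012],[0,0,0.006],[0,0,0.002],[0,0,0]], "twist": [0,0,0,0,0]}}

```text
clock: 27.25
tcp_pos: [548.0, -9.8, 69.5]
orientation: [-180.0, -0.0, -24.4]
contact_force: [0.1, -0.4, 0.4]
gripper_width: 81.5
```

{"method": "jog_arm", "body": {"fingers": [95,95,60,60,60,60,60], "translation": [[0,0,0.002],[0,0,0.0015],[0,0,0],[0,0,0],[0,0,0],[0,0,0],[0,0,0]], "twist": [0,0,0,0,0,0,0], "squeeze": 70}}

```text
clock: 28.12
tcp_pos: [547.8, -9.6, 66.2]
orientation: [-180.0, -0.0, -24.4]
contact_force: [-0.9, -0.4, 5.3]
gripper_width: 61.6
```

```bash
bash v.sh q
```

```text
28.125 [547.84348455  -9.63176526  66.22522843] [-1.79986463e+02 -9.85755480e-03 -2.43945098e+01] [-0.88122556 -0.4471723   5.26056312] 61.606179645157795
```

View pics/q2.png

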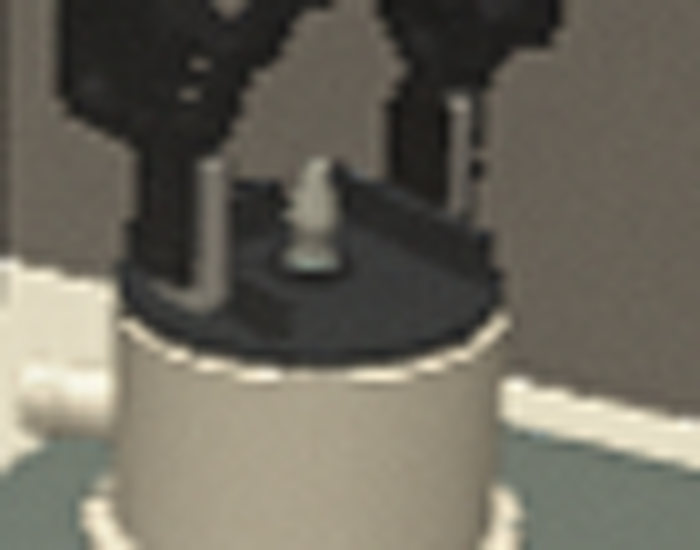

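{"method": "jog_arm", "body": {"fingers": [55,55,55,55,55,55,55], "translation": [[0,0,-0.003],[0,0,-0.007],[0,0,-0.012],[0,0,-0.015],[0,0,-0.018],[0,0,-0.015],[0,0,-0.01]], "twist": [0,0,0,0,0,0,0], "squeeze": 100}}

```text
clock: 29.05
tcp_pos: [548.1, -9.8, 147.1]
orientation: [-180.0, -0.1, -24.4]
contact_force: [-0.1, -0.5, -0.4]
gripper_width: 61.4
```

```bash
python3 look.py r scene;  python3 -c "
import cv2
a=cv2.imread('pics/r_scene_full.png')[120:230,220:340];cv2.imwrite('pics/r2.png',cv2.resize(a,None,fx=5,fy=5,interpolation=cv2.INTER_CUBIC))
from ramp import *
ramp([547.8,-9.6,145],-24.4,[432,221,145],0,[8,18,30,38,42,40,32,22,14,8])
"
```

```text
29.05 [548.14303994  -9.83594003 147.09841252] [-1.79968867e+02 -7.02101565e-02 -2.43976069e+01] [-0.10592371 -0.45825933 -0.4257957 ] 61.404999213953616
[[-0.0064, -0.0051, -0.0], [-0.0142, -0.0118, -0.0], [-0.023, -0.0203, -0.0], [-0.0278, -0.0272, -0.0], [-0.0288, -0.032, -0.0], [-0.0252, -0.0323, -0.0], [-0.0183, -0.0272, -0.0], [-0.0116, -0.0193, -0.0]] [-0.0135, -0.0304, -0.0507, -0.0642, -0.071, -0.0676, -0.0541, -0.0372]
[[-0.0069, -0.0126, -0.0], [-0.0038, -0.0073, -0.0]] [-0.0237, -0.0135]
```

View pics/r2.png

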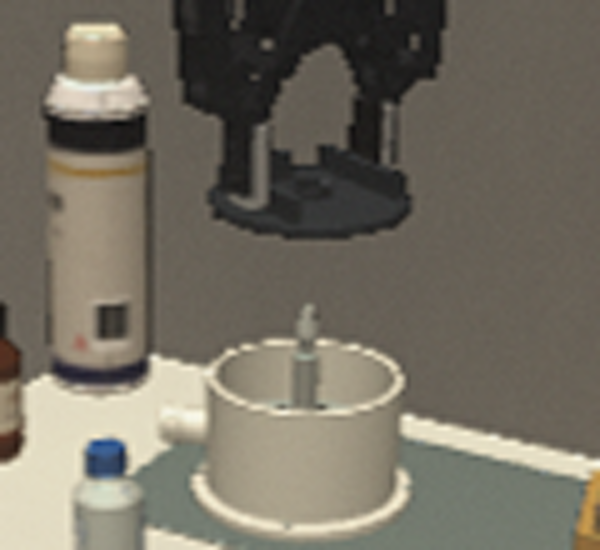

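{"method": "jog_arm", "body": {"fingers": [55,55,55,55,55,55,55,55], "translation": [[-0.0064,-0.0051,0],[-0.0142,-0.0118,0],[-0.023,-0.0203,0],[-0.0278,-0.0272,0],[-0.0288,-0.032,0],[-0.0252,-0.0323,0],[-0.0183,-0.0272,0],[-0.0116,-0.0193,0]], "twist": [-0.0135,-0.0304,-0.0507,-0.0642,-0.071,-0.0676,-0.0541,-0.0372]}}

```text
clock: 30.1
tcp_pos: [439.8, 202.8, 145.3]
orientation: [-180.0, 0.1, -1.8]
contact_force: [-0.5, 0.2, -0.5]
gripper_width: 61.9
```

{"method": "jog_arm", "body": {"fingers": [55,55,55,55,55,55,55], "translation": [[-0.0049,-0.0146,0],[-0.0028,-0.0093,0],[0,0,0.03],[0,0,0.04],[0,0,0.03],[0,0,0.015],[0,0,0]], "twist": [-0.0237,-0.0135,0,0,0,0,0]}}

```text
clock: 30.98
tcp_pos: [434.7, 224.3, 30.1]
orientation: [179.9, 0.1, -0.0]
contact_force: [0.3, 0.6, -0.8]
gripper_width: 61.6
```

```bash
python3 look.py s scene;  python3 -c "
import cv2
a=cv2.imread('pics/s_scene_full.png')[200:310,170:330];cv2.imwrite('pics/s2.png',cv2.resize(a,None,fx=5,fy=5,interpolation=cv2.INTER_CUBIC))"
```

```text
30.975 [434.74010631 224.2510453   30.14652502] [ 1.79945342e+02  6.68535465e-02 -2.39106831e-02] [ 0.27666331  0.62813711 -0.80960323] 61.57586546606382
```

View pics/s2.png

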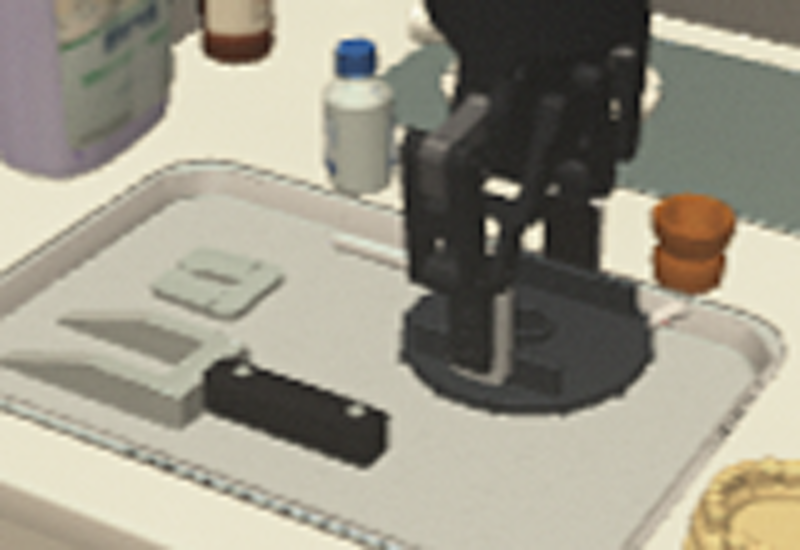

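{"method": "jog_arm", "body": {"fingers": [55,55,55,55,55,55], "translation": [[0,0,0.012],[0,0,0.007],[0,0,0.002],[0,0,0.0015],[0,0,0.001],[0,0,0]], "twist": [0,0,0,0,0,0]}}

```text
clock: 31.78
tcp_pos: [434.9, 224.8, 7.2]
orientation: [-180.0, -0.0, 0.0]
contact_force: [1.1, -0.6, -1.3]
gripper_width: 61.0
```

{"method": "jog_arm", "body": {"fingers": [55,55,55], "translation": [[0,0,0.0008],[0,0,0.0008],[0,0,0]], "twist": [0,0,0]}}

```text
clock: 32.15
tcp_pos: [434.8, 224.7, 5.5]
orientation: [180.0, 0.0, 0.0]
contact_force: [0.1, 0.4, -2.3]
gripper_width: 61.3
```

{"method": "jog_arm", "body": {"fingers": [55,55,55], "translation": [[0,0,0.0008],[0,0,0.0008],[0,0,0]], "twist": [0,0,0]}}

```text
clock: 32.52
tcp_pos: [434.9, 224.7, 4.0]
orientation: [180.0, 0.0, 0.0]
contact_force: [-0.7, -0.4, 0.8]
gripper_width: 61.3
```

{"method": "jog_arm", "body": {"fingers": [55,55,55], "translation": [[0,0,0.0006],[0,0,0],[0,0,0]], "twist": [0,0,0]}}

```text
clock: 32.9
tcp_pos: [434.9, 224.7, 3.9]
orientation: [180.0, -0.0, 0.0]
contact_force: [-2.8, -0.7, 7.3]
gripper_width: 61.1
```

{"method": "jog_arm", "body": {"fingers": [86,86,86,86,86,86,86,86], "translation": [[0,0,-0.0005],[0,0,0],[0,0,0],[0,0,-0.01],[0,0,-0.03],[0,0,-0.04],[0,0,-0.05],[0,0,-0.05]], "twist": [0,0,0,0,0,0,0,0]}}

```text
clock: 33.9
tcp_pos: [434.6, 224.6, 186.0]
orientation: [-180.0, -0.0, 0.0]
contact_force: [1.4, 1.6, 0.8]
gripper_width: 73.5
```

{"method": "jog_arm", "body": {"fingers": [86,86,86,86,86,86], "translation": [[0,0.03,-0.03],[0,0.05,0],[0,0.05,0],[0,0.05,0],[0,0.05,0],[0,0,0]], "twist": [0,0,0,0,0,0]}}

```text
clock: 34.65
tcp_pos: [434.4, -9.1, 214.3]
orientation: [179.9, -0.0, -0.4]
contact_force: [-0.7, 0.5, 0.5]
gripper_width: 73.7
```

```bash
python3 look.py t scene top
```

```text
34.65 [434.42660548  -9.1439394  214.31517103] [ 1.79918438e+02 -4.14220842e-03 -3.88106469e-01] [-0.69049558  0.50953309  0.45088611] 73.66458719076067
```

View pics/t_scene_full.png

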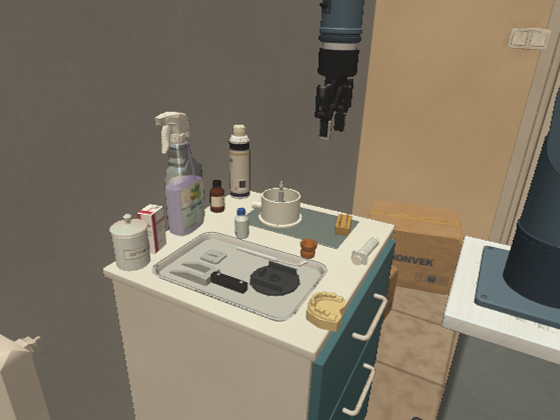

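View pics/t_top_full.png

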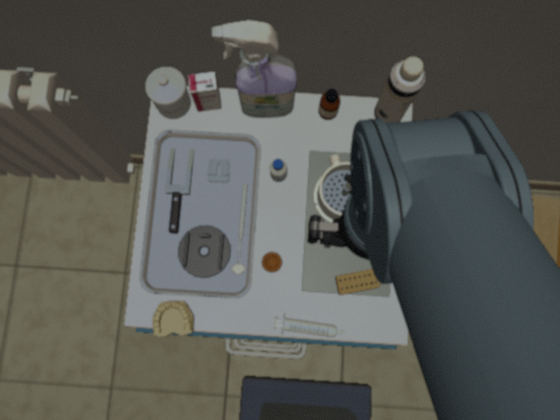

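```bash
python3 -c "
import cv2
from h import *
a=cv2.imread('pics/t_top_full.png')[125:305,135:270];cv2.imwrite('pics/t2.png',cv2.resize(a,None,fx=4,fy=4,interpolation=cv2.INTER_CUBIC)[:600])
a=cv2.imread('pics/t_scene_full.png')[230:305,160:330];cv2.imwrite('pics/t3.png',cv2.resize(a,None,fx=4,fy=4,interpolation=cv2.INTER_CUBIC))
print(atz(TO,(204,251),8),atz(TO,(179,192),15),atz(TO,(219,171),6))"
```

```text
[434.25468828 224.14887489   8.        ] [532.9543721 276.003167   15.       ] [577.63062804 211.3459761    6.        ]
```

View pics/t2.png

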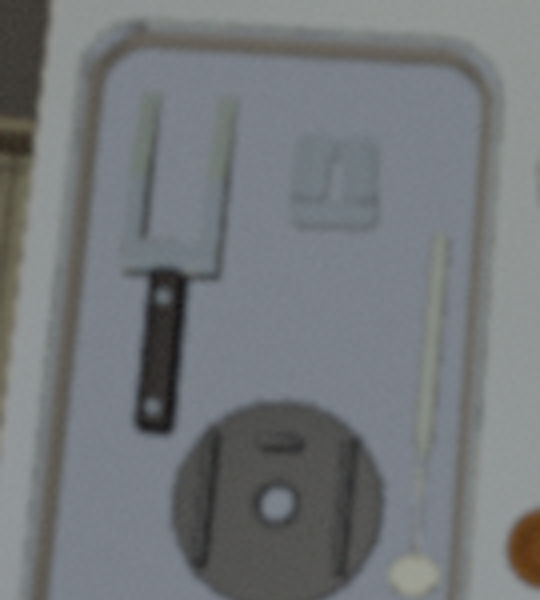

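View pics/t3.png

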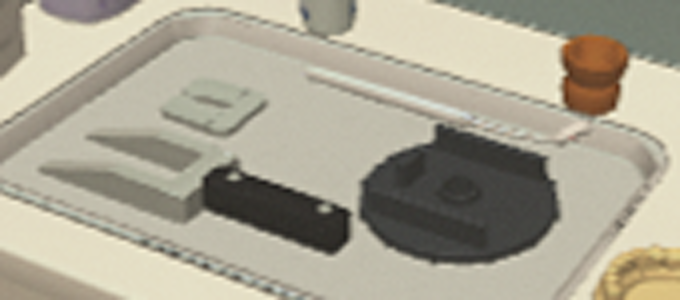

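All three parts lie flat in the tray and clear of each other, and the bystanders haven't moved.

```bash
python3 -c "
from rig import env,readout
print(env.finish_job()); print(readout.sense()['clock'])"
```

```text
the job is handed in; nothing more can be done
None
the job is handed in; nothing more can be done
```

The filter pot is open, and the cover, clip and wedge are in the tray. I handed the job in at about 34.8 s of the 67 s allowed. No verdict is reported, so what follows is from my own last checks.

- **Wedge and clip:** I slid the forked wedge under the clip from its closed end. The clip spread, rose, and came off the stem when I raised the wedge. I judged the 8 mm rise from the pictures and forces and did not measure it directly.
- **One mishap:** while I carried the wedge across, the clip slid off it onto the work surface between the tray and the bottle. I laid the wedge in the tray, then picked the clip up with the fingers and put it in the tray too.
- **Cover:** I lifted the cover by its rails and set it down in the tray, right side up.
- **Last pictures (both cameras):** the cover lies flat at about (434, 224) mm, the clip flat at about (578, 211), and the wedge flat along the left side with its crotch at about (540, 278). None of them touch each other, and the gripper is clear of everything. The mirror, dish and bottle stand where they were in both views. The bur stand does in the scene view, but the arm partly covered that area in the top view.
- **Disagreements between checks:** the two cameras differed by about 2–3 mm on where the pot stood. The wedge also sat 2–4 mm lower in the grip than I had reckoned. I settled both by feeling for contact.

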